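# Tip the ice from the jug into the steel bowl

## Task

Put all the ice from the white jug into the steel bowl: bring the jug upright beside the bowl, turn it so that its spout faces the bowl, and only then tip it over the bowl. Do not touch the ice; afterwards stand the empty jug upright on the ribbed steel draining tray, set down gently. Leave the bowl and everything else standing where it is.

Things in the scene. Friction and masses are not known exactly. Their poses are not given: they have to be found in the camera images.
- jug_mid (a point): centre (half-way up) of the white spouted jug with a teal handle: 125 mm high, outer diameter 80 mm at the foot, 108 mm at the rim, 3 mm walls, open top, 0.19 to 0.31 kg. x points from its axis to the spout, y left of that, z up the axis; foot 62.5 mm below; handle at -x. It holds five loose ice cubes, which slide out when it is tipped past about 90 degrees; at 105 to 110 degrees it empties
- jug_handle (a point): the place to grip on the jug's teal D handle: the upright bar of the D, 14 mm deep (x) by 16 mm wide (y) with flat sides, 90 mm tall; this point lies 97 mm behind the jug's axis, 95 mm above the foot and 23 mm below the top of the handle. 35 mm free between bar and wall. Axes as the jug's
- jug_spout (a point): tip of the jug's spout, a drawn-out lip about 40 mm wide on the rim, 79 mm in front of the jug's axis and 129 mm above its foot. Axes as the jug's
- bowl_rim (a point): centre of the mouth of the round steel bowl (open top): rim diameter 116 mm, 72 mm high, loose, 0.32 kg; the point lies 72 mm above the worktop, z up
- drainer_top (a point): centre of the top of the ribbed stainless draining tray, fixed: 220 mm along its x by 300 mm along its y, top of the ribs 10 mm above the worktop; ribs run along y; z up. The blue mug stands upside down towards its +y end; the jug goes on the free part
- ice0: ice cube 0, origin at its centre: 22 mm edge, pale blue, 10 g, very slippery; starts in the jug. Not to be touched
- ice1: ice cube 1, origin at its centre: 22 mm edge, pale blue, 10 g, very slippery; starts in the jug. Not to be touched
- ice2: ice cube 2, origin at its centre: 22 mm edge, pale blue, 10 g, very slippery; starts in the jug. Not to be touched
- ice3: ice cube 3, origin at its centre: 22 mm edge, pale blue, 10 g, very slippery; starts in the jug. Not to be touched
- ice4: ice cube 4, origin at its centre: 22 mm edge, pale blue, 10 g, very slippery; starts in the jug. Not to be touched
- jug: the jug itself; origin at the centre of its underside, axes as jug_mid
- drainer: the draining tray; origin at the centre of its underside, axes as drainer_top
- mug_mid (a point): centre of the blue ceramic mug standing upside down on the tray, 80 mm diameter, 92 mm high, with an ear reaching 70 mm from its axis; leave alone
- soap_mid (a point): point 100 mm up the amber dish-soap bottle with a yellow band, 66 mm diameter, 207 mm high, standing behind the bowl; leave alone
- tumbler_mid (a point): centre of the green glass tumbler in front of the bowl, 70 mm diameter, 105 mm high; leave alone
- jar_mid (a point): centre of the amber jar with a black cap beside the jug, 68 mm diameter, 100 mm high; leave alone
- tin_center (a point): centre of the red round tin just beyond the jug's spout, 66 mm diameter, 85 mm high; leave alone
- cup_mid (a point): centre of the white espresso cup on the jug's other side, 62 mm diameter, 60 mm high; leave alone
There are look-alikes about, which are no part of the job. What is shaped like the jug but orange or yellow is not meant.

How it is judged:
On the way, in this order (a step that is already met when the one before it is completed fails the run):
1. the jug is upright beside the bowl with its spout facing the bowl (angle between jug_mid's own z axis and vertical below 0.35 rad and horizontal distance between jug_mid and bowl_rim below 0.22 m and y of bowl_rim in the frame of jug_mid between -0.04 and 0.04 m and x of bowl_rim in the frame of jug_mid above 0 m), for 0.1 s.
2. the jug is tipped with its spout over the bowl (angle between jug_mid's own z axis and vertical above 1.2 rad and horizontal distance between jug_spout and bowl_rim below 0.065 m), for 0.1 s.
At the end, for the whole second after the job is handed in: All five ice cubes lie in the steel bowl below its rim; the bowl is upright within 30 mm of its start; the empty jug stands upright (within 4.5 degrees), at rest, on the draining tray, its centre within 85 mm of the tray's centre across the ribs and 120 mm along them (horizontal distance between each of ice0, ice1, ice2, ice3, ice4 and bowl_rim below 0.056 m and z of ice0 in the frame of bowl_rim between -0.08 and -0.004 m and z of ice1 in the frame of bowl_rim between -0.08 and -0.004 m and z of ice2 in the frame of bowl_rim between -0.08 and -0.004 m and z of ice3 in the frame of bowl_rim between -0.08 and -0.004 m and z of ice4 in the frame of bowl_rim between -0.08 and -0.004 m and angle between jug_mid's own z axis and vertical below 0.08 rad and x of jug_mid in the frame of drainer_top between -0.085 and 0.085 m and y of jug_mid in the frame of drainer_top between -0.12 and 0.12 m and z of jug_mid in the frame of drainer_top between 0.056 and 0.069 m and linear speed of jug below 0.02 m/s and angle between bowl_rim's own z axis and vertical below 0.1 rad and distance of bowl_rim from where it was at the start of the episode below 0.03 m); the robot touches nothing.
It fails at once if the gripper touches the ice (contact force between the fingers and ice0 above 0.3 N or contact force between the fingers and ice1 above 0.3 N or contact force between the fingers and ice2 above 0.3 N or contact force between the fingers and ice3 above 0.3 N or contact force between the fingers and ice4 above 0.3 N).
It fails at once if the jug is tipped far over (45 degrees) away from the bowl or with its spout not facing it (angle between jug_mid's own z axis and vertical above 0.79 rad and (horizontal distance between jug_spout and bowl_rim above 0.15 m or y of bowl_rim in the frame of jug_mid above 0.06 m or y of bowl_rim in the frame of jug_mid below -0.06 m)).
It fails at once if the bowl is shifted more than 30 mm (distance of bowl_rim from where it was at the start of the episode above 0.03 m).
It fails at once if a bystander is shifted more than 30 mm or knocked over (distance of any of mug_mid, soap_mid, tumbler_mid, jar_mid, tin_center, cup_mid from where it was at the start of the episode above 0.03 m or angle between any of mug_mid, soap_mid, tumbler_mid, jar_mid, tin_center, cup_mid's own z axis and vertical above 0.35 rad).
It fails at once if the jug is dropped or banged down on the tray (meets it at over 0.35 m/s, or over 40 N) (contact force between jug and drainer above 40 N or (linear speed of jug above 0.35 m/s and z of jug_mid in the frame of drainer_top below 0.0745 m and horizontal distance between jug_mid and drainer_top below 0.17 m)).
It also fails if it takes over 67 s, if anything falls off the work surface, if the arm or the gripper's body presses on something with over 40 N, if the wrist force passes 120 N, or if a joint passes its speed limit or range.

## Robot

A 6-joint arm with a two-finger parallel gripper is mounted at the origin on the work surface. World frame = base frame: x ahead of the robot, y to its left, z up, the work surface at z = 0. Lengths are in m, angles in rad, forces in N, time in s.
With the tool pointing down it reaches from about 0.225 to 0.875 m from the base axis. Payload 3.4 kg.
Tool frame: the origin (TCP) lies between the finger pads; the fingertips stand 19 mm ahead of it and the grasp point (between the pads) is the TCP (manip.tip_reach is the distance from the TCP to the fingertips, in m); z points along the fingers, x is the direction in which the jaws open and shut, and the axes are right-handed (so a half turn about z gives the same grasp; the last joint's range is limited). The gripper opens to 85 mm and grips with 20 to 120 N. Pads are 22 mm wide; open, the fingers measure 114 mm over their backs; the gripper's body (76 mm by 85 mm) begins 54 mm behind the grasp point. The pads swing forward as they close: fully open they stand 13 mm farther back than shut.
Start: joints at [-1.275, 0.276, 1.505, -0, 1.361, -0.121], TCP at [0.233, -0.526, 0.25] pointing down, gripper open.
Joint ranges: [-2.89, 2.89], [-0.75, 2.08], [0.22, 2.7], [-1.18, 4.32], [0.11, 2.71], [-2.7, 2.7]. Speed limits (rad/s): [2.57, 2.57, 3.14, 3.14, 3.14, 3.14].

## Interface

Orientations are given as a unit quaternion [w, x, y, z].
In Python, from rig import manip gives the robot as it stands.
- The arm moves only by the tool send_rows, never from a script. Its arguments are lists of equal length, an entry for each row: "delta_pos": the shift along the tool's x, y, z normalised to -1 to 1, where 1 is 40 cm, a list of three; "angular": the turn, a rotation vector about the tool's x, y, z normalised to -1 to 1, where 1 is 0.08 rad, a list of three. A call has 1 to 5 rows; each row shifts and turns the commanded pose from where the row before left it, along the tool's axes as they then stand; what a row does not reach is not made up. A row lasts 1/12 s, in which the tool goes at most 41.7 mm and 7.16 degrees, less where a joint would pass 70% of its speed; a pose out of reach is approached as far as the arm can. A call with a number of a shift or a turn outside -1 to 1 is refused whole. A call with a gripper value outside its range is refused whole. "hand" is the finger opening in mm, from 0 to 85.4, set as the call begins (left out, the last holds). The fingers move at their own pace and stop on an object; "squeeze" is the grip in N (left out, the last holds). Time passes only in rows, so rows that do not move let the fingers close. It gives the time, the measured TCP pose, the force and the opening at its end, in the units of the state.
- manip.get_state(): the state, without advancing time (a new reading comes with each control period).
- manip.get_image(name): name is "scene" or "top" or "wrist"; returns the picture (400x640x3 uint8, blue, green, red); there is no depth.
- manip.calibration(name): a dict with "fx", "fy", "cx", "cy" (pixels), "camera_from_world" (4x4, takes a point from world to camera coordinates). Camera axes: x right, y up, looking along -z (the intrinsics and any distortion apply to the point x, -y, -z); pixel columns grow to the right and rows downward; lengths in m; the calibration is good to about 2 mm. A picture is of the moment at which its call begins: read the wrist's pose just before it. calibration takes no time and is no camera call; for the wrist camera it gives the pose at the moment of the call.
- manip.sign_off(): hands the job in, once; it reports no verdict.
The state is a dict: "clock": time; "qpos": joint angles; "qd": joint speeds; "effort": joint torques, N m; "position": TCP position; "ee_rot": TCP orientation; "contact_force": force on the tool from outside, world axes, zero at the start; "moment": the same for the moment, N m; "width": finger opening in m.
Only numpy, scipy, OpenCV 4.12 (cv2) and the standard library are available. Lean on these libraries where they do the work, as an engineer would, in place of code of your own. Each camera call takes 0.05 s, during which the arm holds its last target.

## Working session

There is one attempt and no reset: what is moved stays moved. The work goes in short steps, Python scripts to look and compute and a tool call to move; the robot and the scene stay as the last step left them, time stands still between calls to the robot, and variables do not carry over. Pictures are saved under pics/ and viewed, and the job is handed in when it is done.

Besides the shell and the picture viewer there is one more tool, called after "Request:" as a command line: name --argument value ..., lists and objects as JSON in quotes. send_rows: Moves the arm, as the interface text tells. Scaled input: -1 to 1 covers 40 cm each way for a shift and 0.08 rad each way for a turn. Its arguments: {"type":"object","properties":{"delta_pos":{"type":"array","items":{"type":"array","items":{"type":"number"}}},"angular":{"type":"array","items":{"type":"array","items":{"type":"number"}}},"hand":{"type":"number"},"squeeze":{"type":"number"}},"required":["delta_pos","angular"]}

```bash
ls; mkdir -p pics
python3 - <<'E'
from rig import manip
import cv2
print(manip.get_state())
for n in ("scene","top","wrist"):
    c=manip.calibration(n); print(n,c)
    cv2.imwrite(f"pics/{n}0.png",manip.get_image(n))
E
```

```text
pics
{'clock': 0.0, 'qpos': array([-1.27496733e+00,  2.76573782e-01,  1.50615433e+00, -1.92420965e-06,
        1.36072663e+00, -1.20996957e-01]), 'qd': array([ 4.62968730e-04,  5.88451168e-04, -4.09143235e-05,  1.32262504e-04,
       -6.95632707e-04,  1.34019494e-03]), 'effort': array([-6.47954621e-04, -4.16782451e+01, -2.45805109e+01, -5.05406169e-04,
        1.09358280e-02,  5.20038412e-06]), 'position': array([ 0.23263914, -0.52527215,  0.24944335]), 'ee_rot': array([-5.97637305e-04,  8.38110784e-01, -5.45499265e-01, -7.13916608e-04]), 'contact_force': array([-0.8218529 ,  0.08693954,  0.52333674]), 'moment': array([ 0.07489258, -0.02622151, -0.02138682]), 'width': 0.0854317379662829}
scene {'fx': 473.8199611346429, 'fy': 473.8199611346429, 'cx': 325.56915863594566, 'cy': 198.52861685199912, 'camera_from_world': array([[-0.38006305,  0.92494492, -0.00538215,  0.19256483],
       [-0.79211073, -0.32246542,  0.51824381,  0.35685569],
       [ 0.47761143,  0.20122858,  0.85521599, -1.56195608],
       [ 0.        ,  0.        ,  0.        ,  1.        ]])}
top {'fx': 424.31129269998263, 'fy': 424.31129269998263, 'cx': 318.7803128030651, 'cy': 208.3947404538572, 'camera_from_world': array([[-0.00655134, -0.99990748,  0.01192075, -0.00717598],
       [ 0.99756593, -0.00570748,  0.06949555, -0.52778254],
       [-0.06942109,  0.01234702,  0.99751103, -1.14249722],
       [ 0.        ,  0.        ,  0.        ,  1.        ]])}
wrist {'fx': 290.11385053634604, 'fy': 290.11385053634604, 'cx': 319.7138916010608, 'cy': 198.02477609429206, 'camera_from_world': array([[ 0.40490026, -0.91435821, -0.00220235, -0.57385088],
       [ 0.86771913,  0.38500456, -0.31438033,  0.04025315],
       [ 0.28830415,  0.12538166,  0.94929456, -0.38142706],
       [ 0.        ,  0.        ,  0.        ,  1.        ]])}
```

View pics/scene0.png

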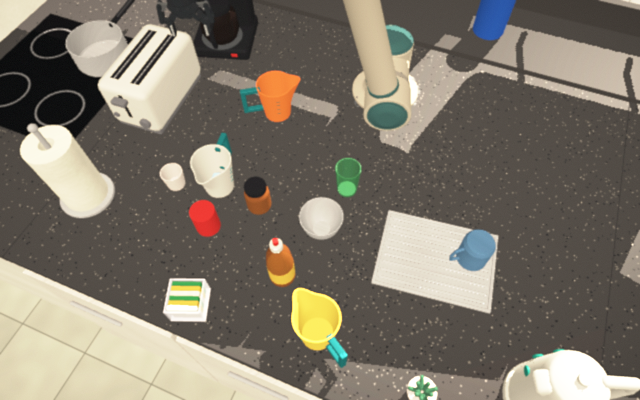

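View pics/top0.png

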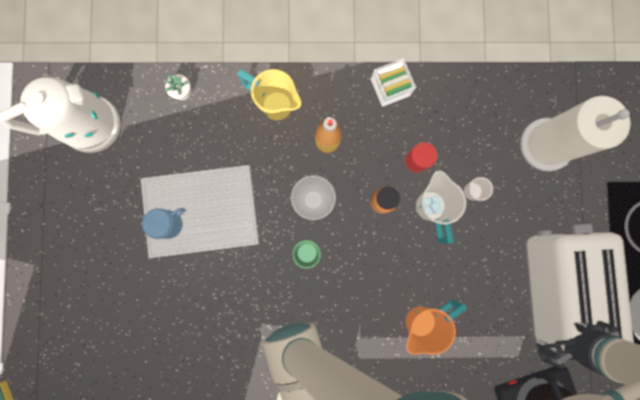

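View pics/wrist0.png

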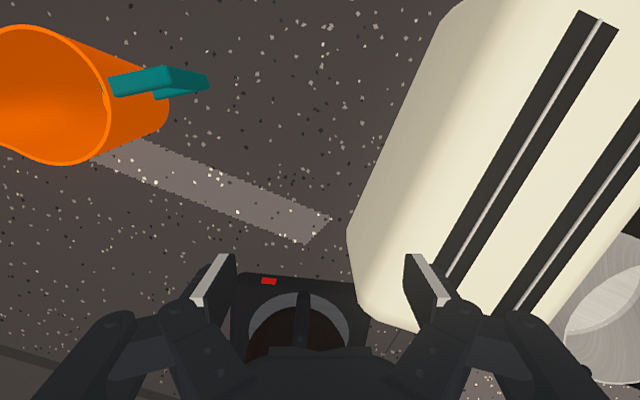

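```bash
cat > h.py <<'E'
import numpy as np, cv2
from rig import manip
def ray(cal,u,v):
    M=np.array(cal['camera_from_world']); R=M[:3,:3]; t=M[:3,3]
    d=np.array([(u-cal['cx'])/cal['fx'],-(v-cal['cy'])/cal['fy'],-1.0])
    return -R.T@t, R.T@d
def at(cal,u,v,z):
    o,d=ray(cal,u,v); return o+d*(z-o[2])/d[2]
def proj(cal,p):
    M=np.array(cal['camera_from_world']); q=M[:3,:3]@np.asarray(p,float)+M[:3,3]
    return np.array([cal['cx']+cal['fx']*q[0]/-q[2], cal['cy']-cal['fy']*q[1]/-q[2]])
E
python3 - <<'E'
import cv2
from rig import manip
print([a for a in dir(manip) if not a.startswith('_')], manip.tip_reach)
t=cv2.imread('pics/top0.png'); s=cv2.imread('pics/scene0.png')
cv2.imwrite('pics/topc.png',cv2.resize(t[120:280,270:510],None,fx=3.3,fy=3.3,interpolation=cv2.INTER_CUBIC))
cv2.imwrite('pics/topc2.png',cv2.resize(t[150:270,130:330],None,fx=4,fy=4,interpolation=cv2.INTER_CUBIC))
cv2.imwrite('pics/scc.png',cv2.resize(s[120:290,150:370],None,fx=3.5,fy=3.5,interpolation=cv2.INTER_CUBIC))
E
```

```text
['MotionError', 'calibration', 'get_image', 'get_state', 'sign_off', 'tip_reach'] 0.019
```

View pics/topc.png

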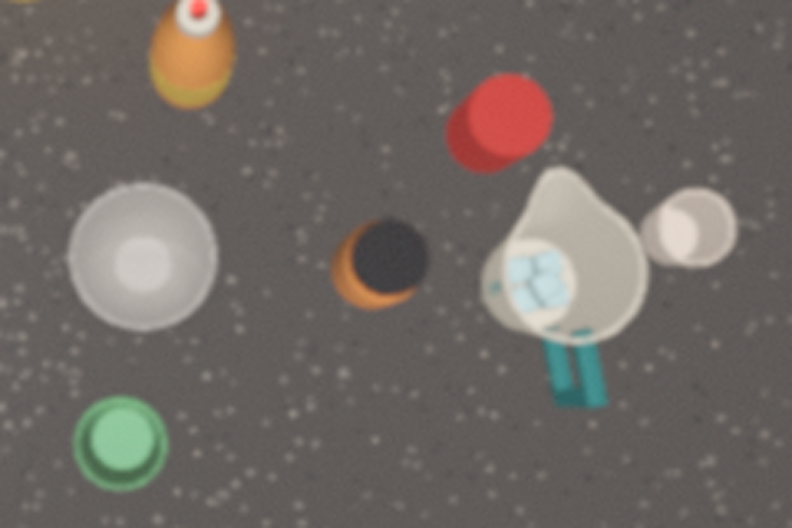

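View pics/topc2.png

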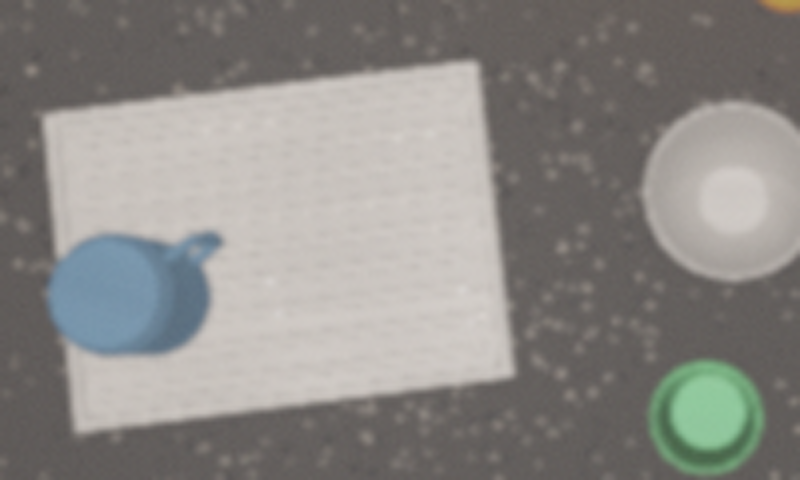

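View pics/scc.png

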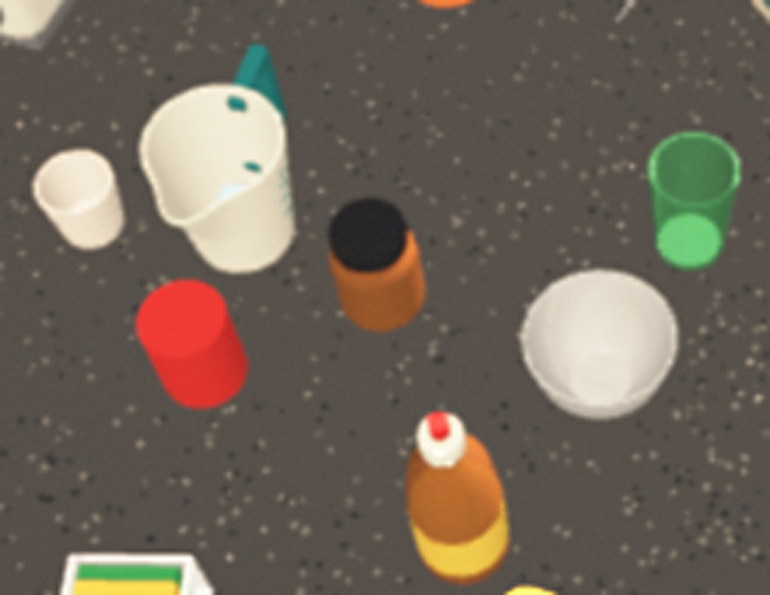

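Run:
```python
from h import *
c=manip.calibration('top'); s=manip.calibration('scene')
f=lambda u,v,z: at(c,270+u/3.3,120+v/3.3,z).round(4)
f2=lambda u,v,z: at(c,130+u/4,150+v/4,z).round(4)
g=lambda u,v,z: at(s,150+u/3.5,120+v/3.5,z).round(4)
print('rim',f(575,271,.125),'spout',f(558,168,.129),'floor in',f(540,283,.003),'handle top outer corners',f(605,405,.118),f(584,407,.118))
print('bowl',f(143,256,.072),'floor',f(143,265,.003), 'scene', g(600,340,.072))
print('jar',f(391,256,.1),'tin',f(510,115,.085),'cup',f(697,228,.06),'tumb',f(121,443,.105),'soap',f(198,10,.207))
print('tray',[f2(*p,.01) for p in [(42,113),(478,62),(514,377),(76,433)]], 'mug',f2(110,294,.092),f2(222,240,.046))
print('scene: spout',g(180,225,.129),'rimcentre',g(214,153,.125),'handletop',g(258,47,.118))
```

```text
rim [ 0.5342 -0.3223  0.125 ] spout [ 0.6122 -0.3103  0.129 ] floor in [ 0.5343 -0.3303  0.003 ] handle top outer corners [ 0.433  -0.3445  0.118 ] [ 0.4316 -0.3285  0.118 ]
bowl [0.5524 0.0043 0.072 ] floor [0.5514 0.0044 0.003 ] scene [0.5552 0.0087 0.072 ]
jar [ 0.5487 -0.1875  0.1   ] tin [ 0.6616 -0.2865  0.085 ] cup [ 0.5738 -0.4421  0.06  ] tumb [0.4064 0.0218 0.105 ] soap [ 0.7133 -0.0355  0.207 ]
tray [array([0.6144, 0.4802, 0.01  ]), array([0.6485, 0.1806, 0.01  ]), array([0.431, 0.155, 0.01 ]), array([0.395 , 0.4523, 0.01  ])] mug [0.4864 0.4011 0.092 ] [0.5236 0.3445 0.046 ]
scene: spout [ 0.6115 -0.3018  0.129 ] rimcentre [ 0.543 -0.313  0.125] handletop [ 0.4353 -0.3356  0.118 ]
```

Request:
send_rows --delta_pos '[[0, 0, -0.08], [0, 0, -0.08], [0, 0, -0.08], [0, 0, 0], [0, 0, 0]]' --angular '[[0, 0, 0], [0, 0, 0], [0, 0, 0], [0, 0, 0], [0, 0, 0]]'

```text
clock: 0.57
position: [0.233, -0.5265, 0.3482]
ee_rot: [0.001, 0.838, -0.545, 0.002]
contact_force: [0.3, -0.5, -1.0]
width: 0.0855
```

```bash
cat >> h.py <<'E'
from scipy.spatial.transform import Rotation as Rn
def Q(q): return Rn.from_quat([q[1],q[2],q[3],q[0]])
def log():
    import json
    s=manip.get_state()
    open('log.jsonl','a').write(json.dumps([list(map(float,s[k])) for k in('qpos','position','ee_rot')])+'\n')
    return s
E
python3 - <<'E'
from h import *
s=log(); print(s['clock'],s['qpos'].round(3),s['position'].round(4)); print(Q(s['ee_rot']).as_matrix().round(3))
E
```

```text
0.5667 [-1.275  0.238  1.32  -0.     1.579 -0.121] [ 0.233  -0.5265  0.3482]
[[ 0.405 -0.914  0.001]
 [-0.914 -0.405 -0.004]
 [ 0.004  0.001 -1.   ]]
```

Request:
send_rows --delta_pos '[[0, 0, 0], [0, 0, 0], [0, 0, 0], [0, 0, 0], [0, 0, 0]]' --angular '[[0, 1, 0], [0, 1, 0], [0, 1, 0], [0, 1, 0], [0, 0, 0]]'

```text
clock: 0.98
position: [0.2314, -0.5213, 0.3432]
ee_rot: [0.085, 0.828, -0.539, 0.132]
contact_force: [-1.5, 0.4, -0.0]
width: 0.0852
```

Run:
```python
from h import *
s=log(); print(s['clock'],s['qpos'].round(3),s['position'].round(4)); print(Q(s['ee_rot']).as_matrix().round(3))
```

```text
0.9833 [-1.304  0.068  1.581  0.051  1.181 -0.161] [ 0.2314 -0.5213  0.3432]
[[ 0.385 -0.914  0.126]
 [-0.87  -0.405 -0.283]
 [ 0.31  -0.001 -0.951]]
```

Request:
send_rows --delta_pos '[[0, 0, 0], [0, 0, 0], [0, 0, 0], [0, 0, 0], [0, 0, 0]]' --angular '[[1, 0, 0], [1, 0, 0], [1, 0, 0], [1, 0, 0], [0, 0, 0]]'

```text
clock: 1.4
position: [0.2305, -0.5273, 0.3437]
ee_rot: [-0.048, 0.83, -0.512, 0.216]
contact_force: [-1.6, -0.4, 0.1]
width: 0.0854
```

Run:
```python
from h import *
s=log(); print(s['clock'],s['qpos'].round(3),s['position'].round(4)); print(Q(s['ee_rot']).as_matrix().round(3))
```

```text
1.4 [-1.529  0.111  1.572  0.429  1.309 -0.504] [ 0.2305 -0.5273  0.3437]
[[ 0.381 -0.829  0.408]
 [-0.871 -0.47  -0.142]
 [ 0.309 -0.301 -0.902]]
```

```bash
cat > kin.py <<'E'
import numpy as np, json
from scipy.spatial.transform import Rotation as Rn
from scipy.optimize import least_squares
def Q(q): return Rn.from_quat([q[1],q[2],q[3],q[0]])
def fk(q,p,s4=1,s6=1):
    a1,d1,L2,b3,L3,b5,L6=p
    R=Rn.from_euler('z',q[0]); x=R.apply([a1,0,d1])
    R=R*Rn.from_euler('y',q[1]); x=x+R.apply([0,0,L2])
    R=R*Rn.from_euler('y',q[2]); x=x+R.apply([b3,0,L3])
    R=R*Rn.from_euler('z',s4*q[3])*Rn.from_euler('y',q[4]); x=x+R.apply([b5,0,L6])
    R=R*Rn.from_euler('z',s6*q[5])
    return x,R
D=[([-1.27496733,.276573782,1.50615433,0,1.36072663,-.120996957],[.23263914,-.52527215,.24944335],[-5.976e-4,.83811,-.545499,-7.139e-4])]
D+=[json.loads(l) for l in open('log.jsonl')]
E
python3 - <<'E'
from kin import *
for s4 in(1,-1):
  for s6 in (1,-1):
    print(s4,s6,[ ((fk(q,[0]*7,s4,s6)[1].inv()*Q(o)).as_rotvec()).round(3) for q,x,o in D])
    f=lambda p: np.concatenate([fk(q,p,s4,s6)[0]-x for q,x,o in D]+[0.002*(np.array(p)-[0,.3,.4,0,.35,0,.2])])
    r=least_squares(f,[0,.3,.4,0,.35,0,.2]); print(r.x.round(4), np.abs(r.fun[:3*len(D)]).max())
E
```

```text
1 1 [array([-0.   ,  0.   , -3.142]), array([-0.   ,  0.   ,  3.142]), array([-0.   ,  0.   ,  3.142]), array([-0.   ,  0.   ,  3.142])]
[-1.000e-04  8.420e-02  8.774e-01  8.740e-02  4.268e-01  6.550e-02
  5.074e-01] 0.06653162070167926
1 -1 [array([-0. , -0. ,  2.9]), array([-0. ,  0. ,  2.9]), array([-0.   ,  0.   ,  2.819]), array([-0.   ,  0.   ,  2.134])]
[-1.000e-04  8.420e-02  8.774e-01  8.740e-02  4.268e-01  6.550e-02
  5.074e-01] 0.06653162070167926
-1 1 [array([-0.   ,  0.   , -3.142]), array([-0.   ,  0.   , -3.142]), array([ 0.023, -0.144, -3.1  ]), array([ 0.571, -1.036, -2.676])]
[ 0.018   0.3751 -0.5127 -0.0652  0.3984 -0.2811 -0.4077] 0.06847948836653436
-1 -1 [array([-0. , -0. ,  2.9]), array([-0. , -0. ,  2.9]), array([-0.   ,  0.136,  2.855]), array([0.   , 1.043, 2.203])]
[ 0.018   0.3751 -0.5127 -0.0652  0.3984 -0.2811 -0.4077] 0.06847948836653436
```

```bash
python3 - <<'E'
s=open('kin.py').read()
s=s.replace("a1,d1,L2,b3,L3,b5,L6=p","a1,d1,L2,b3,L3,b5,L6,yA,yB,yC=p").replace("[b3,0,L3]","[b3,yA,L3]").replace("*Rn.from_euler('y',q[4]); x=x+R.apply([b5,0,L6])","; x=x+R.apply([0,yB,0]); R=R*Rn.from_euler('y',q[4]); x=x+R.apply([b5,yC,L6])").replace("    return x,R","    return x,R*Rn.from_euler('z',np.pi)")
open('kin.py','w').write(s)
E
python3 - <<'E'
from kin import *
x0=[0,.3,.4,0,.35,0,.2,0.07,0,0]
f=lambda p: np.concatenate([fk(q,p)[0]-x for q,x,o in D]+[0.003*(np.array(p)-x0)])
r=least_squares(f,x0); print(r.x.round(4), np.abs(r.fun[:3*len(D)]).max(), np.linalg.svd(r.jac[:12])[1].round(4))
E
```

```text
[ 0.      0.1369  0.6295  0.0604  0.4211 -0.      0.3455  0.0694 -0.
 -0.    ] 1.3695988690831662e-05 [3.9936 3.4575 3.4341 0.3645 0.3035 0.1966 0.1323 0.1102 0.1023 0.    ]
```

```bash
python3 - <<'E'
from kin import *
x0=[0,.3,.4,0,.35,0,.2,0.07,0,0]
for l in (1e-3,1e-4):
  f=lambda p: np.concatenate([fk(q,p)[0]-x for q,x,o in D]+[l*(np.array(p)-x0)])
  r=least_squares(f,x0,xtol=1e-12,ftol=1e-12); print(r.x.round(5), np.abs(r.fun[:3*len(D)]).max())
open('kin.py','a').write(f"P={list(map(float,r.x))}\n"+'''
LO=np.array([-2.89,-.75,.22,-1.18,.11,-2.7]);HI=np.array([2.89,2.08,2.7,4.32,2.71,2.7])
def ik(x,R,seed=None,n=30,rng=np.random.default_rng(0)):
    best=None
    f=lambda q:(lambda a:np.concatenate([(a[0]-x)*3,(a[1].inv()*R).as_rotvec()]))(fk(q,P))
    seeds=[seed] if seed is not None else [rng.uniform(LO,HI) for _ in range(n)]
    sols=[]
    for s in seeds:
        r=least_squares(f,np.clip(s,LO+1e-3,HI-1e-3),bounds=(LO,HI))
        if np.abs(r.fun).max()<1e-4 and not any(np.abs(r.x-t).max()<.02 for t in sols): sols.append(r.x)
    return sols
def toolR(yaw,pitch,sx):
    # z: heading yaw, pitched down by pitch; x = sx*left
    z=np.array([np.cos(yaw)*np.cos(pitch),np.sin(yaw)*np.cos(pitch),-np.sin(pitch)])
    xx=sx*np.array([-np.sin(yaw),np.cos(yaw),0]); return Rn.from_matrix(np.column_stack([xx,np.cross(z,xx),z]))
''')
E
python3 - <<'E'
from kin import *
h=np.array([.439,-.3345,.095])
for sx in(1,-1):
  for a in(0,.2,.4):
    print('grasp',sx,a); [print('  ',q.round(2)) for q in ik(h,toolR(.15,a,sx))]
b=np.array([.553,.006])
for sx in(1,-1):
  for yaw in(0.0,.4,.8,1.2):
   for a in (0,.3):
    d=np.array([np.cos(yaw),np.sin(yaw)])
    for nm,off,z,th in(('up',-.22,.3,0),('tip',.019,.29,1.87)):
      s=ik(np.r_[b+off*d,z],toolR(yaw,a+th,sx))
      print(nm,'sx',sx,'yaw',yaw,'a',a,[q.round(2).tolist() for q in s])
E
```

```text
[ 0.       0.13681  0.62968  0.0604   0.4211  -0.       0.3455   0.0694
 -0.      -0.     ] 1.6252334033017846e-06
[ 0.      0.1368  0.6297  0.0604  0.4211  0.      0.3455  0.0694 -0.
 -0.    ] 4.0413268906358546e-07
grasp 1 0
   [-1.5   0.95  2.34  1.49  1.56  1.43]
grasp 1 0.2
   [-1.48  0.78  2.34  1.5   1.37  1.6 ]
grasp 1 0.4
   [-1.43  0.61  2.31  1.47  1.18  1.82]
grasp -1 0
   [-1.5   0.95  2.34  1.49  1.56 -1.71]
grasp -1 0.2
   [-1.48  0.78  2.34  1.5   1.37 -1.54]
grasp -1 0.4
   [-1.43  0.61  2.31  1.47  1.18 -1.33]
up sx 1 yaw 0.0 a 0 []
tip sx 1 yaw 0.0 a 0 [[-0.09, 0.42, 1.23, -0.03, 1.79, -1.67]]
up sx 1 yaw 0.0 a 0.3 []
tip sx 1 yaw 0.0 a 0.3 [[-0.08, 0.58, 1.05, -0.05, 2.1, -1.67]]
up sx 1 yaw 0.4 a 0 [[-1.75, 0.37, 2.68, 1.0, 1.62, 1.65]]
tip sx 1 yaw 0.4 a 0 [[-0.02, 0.41, 1.25, -0.12, 1.76, -2.0]]
up sx 1 yaw 0.4 a 0.3 [[-1.68, -0.03, 2.48, 0.99, 1.64, 2.16]]
tip sx 1 yaw 0.4 a 0.3 [[0.03, 0.56, 1.08, -0.23, 2.05, -1.99]]
up sx 1 yaw 0.8 a 0 [[-1.35, 0.46, 2.19, 1.04, 1.83, 1.99]]
tip sx 1 yaw 0.8 a 0 [[0.04, 0.37, 1.3, -0.21, 1.68, -2.34]]
up sx 1 yaw 0.8 a 0.3 
[... 576 characters left out ...]
 -1.49]]
tip sx -1 yaw 0.4 a 0 [[-0.02, 0.41, 1.25, -0.12, 1.76, 1.14]]
up sx -1 yaw 0.4 a 0.3 [[-1.68, -0.03, 2.48, 0.99, 1.64, -0.98]]
tip sx -1 yaw 0.4 a 0.3 [[0.03, 0.56, 1.08, -0.23, 2.05, 1.15]]
up sx -1 yaw 0.8 a 0 [[-1.35, 0.46, 2.19, 1.04, 1.83, -1.15]]
tip sx -1 yaw 0.8 a 0 [[0.04, 0.37, 1.3, -0.21, 1.68, 0.81]]
up sx -1 yaw 0.8 a 0.3 [[-1.32, 0.27, 2.1, 0.96, 1.71, -0.92]]
tip sx -1 yaw 0.8 a 0.3 [[0.13, 0.51, 1.19, -0.38, 1.91, 0.85]]
up sx -1 yaw 1.2 a 0 [[-1.09, 0.63, 1.74, 1.01, 2.05, -0.94]]
tip sx -1 yaw 1.2 a 0 [[0.08, 0.31, 1.39, -0.27, 1.57, 0.47]]
up sx -1 yaw 1.2 a 0.3 [[-1.07, 0.5, 1.67, 0.89, 1.92, -0.84]]
tip sx -1 yaw 1.2 a 0.3 [[0.21, 0.42, 1.34, -0.5, 1.72, 0.59]]
```

Run:
```python
from h import *
from kin import *
c=manip.calibration('top')
print('orange rim',at(c,431,335,.125),'handle end',at(c,463,308,.118))
for p in [(528,240),(540,233),(625,235),(630,330),(545,335)]: print('toaster',p,at(c,*p,.19).round(3))
def links(q):
    p=P; R=Rn.from_euler('z',q[0]); s=R.apply([0,0,p[1]]); R=R*Rn.from_euler('y',q[1]); e=s+R.apply([0,0,p[2]])
    R=R*Rn.from_euler('y',q[2]); w=e+R.apply([p[3],p[7],p[4]]); return e.round(3),w.round(3)
h=np.array([.439,-.3345,.095])
for a in(.3,.4,.5,.6):
  R=toolR(.15,a,-1)
  for back in(0,.13):
    x=h-back*R.as_matrix()[:,2]
    for q in ik(x,R): print(a,back,x.round(3),q.round(2),links(q))
b=np.array([.553,.006])
for a in(.4,.5,.6):
  for yaw in(.3,.5,.8,1.):
    d=np.array([np.cos(yaw),np.sin(yaw)])
    for th in np.linspace(0,1.9,6):
      zs=.275-.175*min(1,th/1.5); sp=b-.02*d
      hx=-(.176*np.cos(th)+.034*np.sin(th)); hz=zs-(-.176*np.sin(th)+.034*np.cos(th))
      s=ik(np.r_[sp+hx*d,hz],toolR(yaw,a+th,-1),n=15)
      print(a,yaw,round(th,2),[q.round(2).tolist() for q in s])
  for yaw in(.2,.44,.7,1.0):
    d=np.array([np.cos(yaw),np.sin(yaw)]); s=ik(np.r_[np.array([.53,.2475])-.097*d,.107],toolR(yaw,a,-1),n=15)
    print('tray',a,yaw,[(q.round(2).tolist(),links(q)) for q in s])
```

```text
orange rim [ 0.20894506 -0.28101944  0.125     ] handle end [ 0.27211342 -0.36385078  0.118     ]
toaster (528, 240) [ 0.439 -0.496  0.19 ]
toaster (540, 233) [ 0.455 -0.525  0.19 ]
toaster (625, 235) [ 0.449 -0.725  0.19 ]
toaster (630, 330) [ 0.231 -0.724  0.19 ]
toaster (545, 335) [ 0.221 -0.526  0.19 ]
0.3 0 [ 0.439 -0.334  0.095] [-1.46  0.69  2.33  1.49  1.28 -1.44] (array([ 0.044, -0.398,  0.622]), array([ 0.113, -0.384,  0.197]))
0.3 0.13 [ 0.316 -0.353  0.133] [-1.77  0.59  2.3   1.16  1.36 -1.33] (array([-0.07 , -0.346,  0.659]), array([-0.01 , -0.402,  0.236]))
0.4 0 [ 0.439 -0.334  0.095] [-1.43  0.61  2.31  1.47  1.18 -1.33] (array([ 0.051, -0.356,  0.653]), array([ 0.124, -0.382,  0.23 ]))
0.4 0.13 [ 0.321 -0.352  0.146] [-1.73  0.49  2.28  1.14  1.31 -1.2 ] (array([-0.047, -0.29 ,  0.694]), array([ 0.006, -0.4  ,  0.28 ]))
0.5 0 [ 0.439 -0.334  0.095] [-1.39  0.53  2.28  1.42  1.09 -1.2 ] (array([ 0.057, -0.315,  0.679]), array([ 0.139, -0.38 ,  0.261]))
0.5 0.13 [ 0.326 -0.352  0.157] [-1.68  0.39  2.24  1.1   1.26 -1.05] (array([-0.026, -0.237,  0.72 ]), array([ 0.02
[... 4125 characters left out ...]
.86]]
0.6 1.0 0.0 [[-1.08, 0.31, 1.91, 0.81, 1.55, -0.8]]
0.6 1.0 0.38 [[-0.9, 0.15, 1.79, 0.56, 1.44, -0.47]]
0.6 1.0 0.76 [[-0.59, 0.1, 1.68, 0.21, 1.38, -0.06]]
0.6 1.0 1.14 [[-0.23, 0.17, 1.56, -0.16, 1.46, 0.36]]
0.6 1.0 1.52 [[0.06, 0.37, 1.44, -0.44, 1.67, 0.66]]
0.6 1.0 1.9 [[0.24, 0.6, 1.25, -0.65, 1.98, 0.76]]
tray 0.6 0.2 [([0.53, 0.35, 2.64, 3.51, 0.83, -1.64], (array([0.188, 0.11 , 0.727]), array([0.155, 0.172, 0.302])))]
tray 0.6 0.44 []
tray 0.6 0.7 [([-0.29, 0.35, 2.62, 2.05, 0.89, -1.39], (array([ 0.209, -0.063,  0.727]), array([0.238, 0.001, 0.302])))]
tray 0.6 1.0 [([-0.44, 0.39, 2.41, 1.47, 0.97, -1.15], (array([ 0.218, -0.101,  0.719]), array([ 0.324, -0.074,  0.302])))]
```

```bash
cat > plan.py <<'E'
from h import *
from kin import toolR, ik, fk, P
import json
def rows(x0,R0,x1,R1,n):
    """n rows from pose0 to pose1, each expressed in the tool axes as they stand"""
    rv=(R0.inv()*R1).as_rotvec(); out=[]
    xs=[x0+(x1-x0)*k/n for k in range(n+1)]; Rs=[R0*Rn.from_rotvec(rv*k/n) for k in range(n+1)]
    for k in range(n):
        out.append(((Rs[k].inv().apply(xs[k+1]-xs[k])/.4).round(4).tolist(),((Rs[k].inv()*Rs[k+1]).as_rotvec()/.08).round(3).tolist()))
    return out
def show(x1,R1,n,x0=None,R0=None):
    s=manip.get_state()
    if x0 is None: x0=np.array(s['position']); R0=Q(s['ee_rot'])
    print('from',np.round(x0,4),'dist',np.linalg.norm(x1-x0).round(4),'rot',(R0.inv()*R1).magnitude().round(3))
    r=rows(x0,R0,np.asarray(x1,float),R1,n)
    for i in range(0,n,5): print(json.dumps([a for a,b in r[i:i+5]]),'\n   ',json.dumps([b for a,b in r[i:i+5]]))
E
python3 - <<'E'
from plan import *
show(np.array([.333,-.351,.30]),toolR(.15,.6,-1),20)
print(ik(np.array([.333,-.351,.30]),toolR(.15,.6,-1)))
E
```

```text
Traceback (most recent call last):
  File "plan.py", line 14, in show
    print('from',np.round(x0,4),'dist',np.linalg.norm(x1-x0).round(4),'rot',(R0.inv()*R1).magnitude().round(3))
                                                                            ^^^^^^^^^^^^^^^^^^^^^^^^^^^^^^^
AttributeError: 'float' object has no attribute 'round'
```

```bash
sed -i 's/(R0.inv()\*R1).magnitude().round(3)/round((R0.inv()*R1).magnitude(),3)/' plan.py
python3 - <<'E'
from plan import *
show(np.array([.333,-.351,.30]),toolR(.15,.6,-1),20)
print(ik(np.array([.333,-.351,.30]),toolR(.15,.6,-1)))
E
```

```text
from [ 0.2305 -0.5273  0.3437] dist 0.2085 rot 0.727
[[-0.016, -0.0193, 0.007], [-0.0163, -0.0188, 0.0077], [-0.0167, -0.0182, 0.0083], [-0.017, -0.0176, 0.0089], [-0.0173, -0.017, 0.0095]] 
    [[0.374, -0.059, 0.252], [0.374, -0.059, 0.252], [0.374, -0.059, 0.252], [0.374, -0.059, 0.252], [0.374, -0.059, 0.252]]
[[-0.0176, -0.0164, 0.0101], [-0.0179, -0.0157, 0.0107], [-0.0181, -0.015, 0.0112], [-0.0184, -0.0143, 0.0117], [-0.0186, -0.0136, 0.0122]] 
    [[0.374, -0.059, 0.252], [0.374, -0.059, 0.252], [0.374, -0.059, 0.252], [0.374, -0.059, 0.252], [0.374, -0.059, 0.252]]
[[-0.0188, -0.0128, 0.0127], [-0.019, -0.012, 0.0132], [-0.0192, -0.0113, 0.0136], [-0.0193, -0.0105, 0.014], [-0.0195, -0.0096, 0.0144]] 
    [[0.374, -0.059, 0.252], [0.374, -0.059, 0.252], [0.374, -0.059, 0.252], [0.374, -0.059, 0.252], [0.374, -0.059, 0.252]]
[[-0.0196, -0.0088, 0.0148], [-0.0197, -0.008, 0.0151], [-0.0197, -0.0071, 0.0155], [-0.0198, -0.0063, 0.0157], [-0.0199, -0.0054, 0.016]] 
    [[0.374, -0.059, 0.252], [0.374, -0.059, 0.252], [0.374, -0.059, 0.252], [0.374, -0.059, 0.252], [0.374, -0.059, 0.252]]
[array([-1.61757914,  0.09670852,  2.0145897 ,  0.95957193,  1.41801976,
       -0.55326715])]
```

Request:
send_rows --delta_pos '[[-0.032, -0.038, 0.015], [-0.034, -0.036, 0.017], [-0.035, -0.033, 0.02], [-0.036, -0.031, 0.022], [-0.037, -0.028, 0.024]]' --angular '[[0.75, -0.12, 0.5], [0.75, -0.12, 0.5], [0.75, -0.12, 0.5], [0.75, -0.12, 0.5], [0.75, -0.12, 0.5]]'

```text
clock: 1.82
position: [0.2838, -0.4368, 0.3213]
ee_rot: [-0.205, 0.764, -0.552, 0.265]
contact_force: [1.2, 0.2, -1.0]
width: 0.0858
```

Request:
send_rows --delta_pos '[[-0.038, -0.025, 0.026], [-0.038, -0.022, 0.028], [-0.039, -0.018, 0.029], [-0.04, -0.015, 0.031], [-0.04, -0.012, 0.032]]' --angular '[[0.75, -0.12, 0.5], [0.75, -0.12, 0.5], [0.75, -0.12, 0.5], [0.75, -0.12, 0.5], [0.75, -0.12, 0.5]]'

```text
clock: 2.23
position: [0.3341, -0.3481, 0.2972]
ee_rot: [-0.355, 0.673, -0.574, 0.304]
contact_force: [0.7, 0.9, -0.2]
width: 0.0853
```

Run:
```python
from plan import *
s=log(); print(s['clock'],s['qpos'].round(3),s['position'].round(4)); print(Q(s['ee_rot']).as_matrix().round(3))
cv2.imwrite('pics/w1.png',manip.get_image('wrist'))
c=manip.calibration('wrist'); np.save('w1cal.npy',c['camera_from_world']);
for yaw in(.15,):
  A=np.array([.535,-.32,0]);d=np.array([np.cos(yaw),np.sin(yaw),0])
  for nm,p in(('spout',A+.079*d+[0,0,.129]),('handletop outer',A-.104*d+[0,0,.118]),('grip',A-.097*d+[0,0,.095]),('rimback',A-.054*d+[0,0,.125]),('axis rim',A+[0,0,.125])): print(nm,proj(c,p).round(1))
```

```text
2.2333 [-1.615  0.099  2.021  0.96   1.416 -0.565] [ 0.3341 -0.3481  0.2972]
[[ 0.157 -0.557  0.816]
 [-0.988 -0.09   0.128]
 [ 0.002 -0.826 -0.564]]
spout [327.8 143.6]
handletop outer [328.6 256.1]
grip [328.3 259.2]
rimback [328.4 217.4]
axis rim [328.1 184.7]
```

View pics/w1.png

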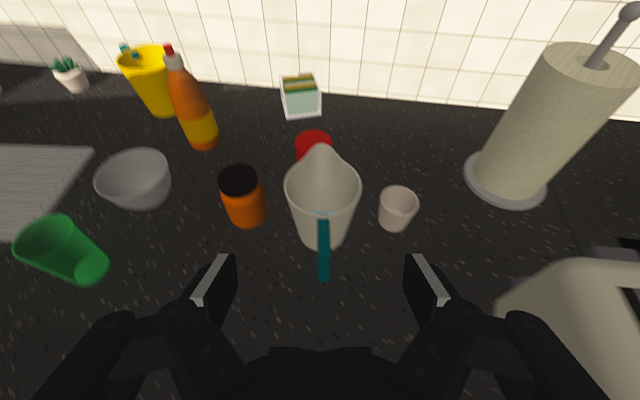

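Run:
```python
from plan import *
s=log(); c=manip.calibration('wrist'); im=manip.get_image('wrist')
print(s['position'].round(4),s['qd'].round(4))
np.save('w2cal.npy',c['camera_from_world']); cv2.imwrite('pics/w2.png',im)
cv2.imwrite('pics/w2c.png',cv2.resize(im[130:300,260:400],None,fx=3.5*1,fy=3.5,interpolation=cv2.INTER_CUBIC))
for yaw,A in((.15,np.array([.535,-.32,0])),(.16,np.array([.535,-.318,0]))):
  d=np.array([np.cos(yaw),np.sin(yaw),0])
  for nm,p in(('spout',A+.079*d+[0,0,.129]),('handletop outer',A-.104*d+[0,0,.118]),('handle bot outer',A-.104*d+[0,0,.028]),('foot',A),('axis rim',A+[0,0,.125])): print(nm,((proj(c,p)-[260,130])*3.5).round(1))
```

```text
[ 0.3344 -0.3429  0.2944] [ 0.0045 -0.0041 -0.0547 -0.1131 -0.0046  0.0418]
spout [237.1  47.6]
handletop outer [240.1 441.4]
handle bot outer [236.9 540.8]
foot [234.9 355.7]
axis rim [238.3 191.6]
spout [230.8  47.1]
handletop outer [237.3 440.6]
handle bot outer [234.5 540.1]
foot [230.8 355.1]
axis rim [233.2 191. ]
```

View pics/w2c.png

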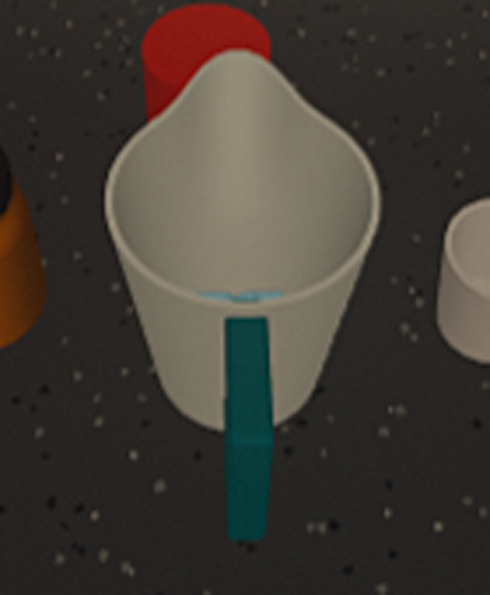

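Request:
send_rows --delta_pos '[[0, 0, 0], [0, 0, 0]]' --angular '[[0, 0, 0], [0, 0, 0]]' --hand 60

```text
clock: 2.5
position: [0.3336, -0.3505, 0.2983]
ee_rot: [-0.352, 0.674, -0.573, 0.305]
contact_force: [-0.0, 0.1, -0.2]
width: 0.0641
```

Run:
```python
from plan import *
R=toolR(.16,.6,-1); g=np.array([.4392,-.3365,.095]); x=g-.10*R.as_matrix()[:,2]; print(x)
show(x,R,10)
```

```text
[ 0.35772062 -0.3496491   0.15146425]
from [ 0.3336 -0.3505  0.2983] dist 0.1488 rot 0.008
[[0.0005, 0.0269, 0.0257], [0.0005, 0.0269, 0.0257], [0.0005, 0.0269, 0.0257], [0.0006, 0.0269, 0.0257], [0.0006, 0.0269, 0.0257]] 
    [[0.002, -0.008, 0.006], [0.002, -0.008, 0.006], [0.002, -0.008, 0.006], [0.002, -0.008, 0.006], [0.002, -0.008, 0.006]]
[[0.0006, 0.0269, 0.0257], [0.0006, 0.0269, 0.0257], [0.0007, 0.0269, 0.0257], [0.0007, 0.0269, 0.0257], [0.0007, 0.0269, 0.0257]] 
    [[0.002, -0.008, 0.006], [0.002, -0.008, 0.006], [0.002, -0.008, 0.006], [0.002, -0.008, 0.006], [0.002, -0.008, 0.006]]
```

Request:
send_rows --delta_pos '[[0.001, 0.054, 0.051], [0.001, 0.054, 0.051], [0.001, 0.054, 0.051], [0.001, 0.054, 0.051], [0.001, 0.053, 0.051]]' --angular '[[0, -0.016, 0.012], [0, -0.016, 0.012], [0, -0.016, 0.012], [0, -0.016, 0.012], [0, -0.016, 0.012]]'

```text
clock: 2.92
position: [0.3572, -0.3501, 0.1507]
ee_rot: [-0.354, 0.674, -0.573, 0.303]
contact_force: [0.3, -0.7, 1.2]
width: 0.0601
```

Request:
send_rows --delta_pos '[[0, 0, 0], [0, 0, 0], [0, 0, 0]]' --angular '[[0, 0, 0], [0, 0, 0], [0, 0, 0]]'

```text
clock: 3.17
position: [0.3573, -0.3493, 0.1529]
ee_rot: [-0.355, 0.673, -0.573, 0.303]
contact_force: [-0.6, -0.4, 0.6]
width: 0.0603
```

Run:
```python
from plan import *
s=manip.get_state(); print(s['position'],s['qd'].round(3)); R=toolR(.16,.6,-1); g=np.array([.4392,-.3365,.095])
print(np.linalg.norm(fk(s['qpos'],P)[0]-s['position']))
c=manip.calibration('wrist'); im=manip.get_image('wrist'); cv2.imwrite('pics/w3.png',im)
A=np.array([.535,-.321,0]);d=np.array([np.cos(.16),np.sin(.16),0])
for nm,p in(('spout',A+.079*d+[0,0,.129]),('handletop outer',A-.104*d+[0,0,.118]),('handle bot outer',A-.104*d+[0,0,.028]),('tcp',s['position'])): print(nm,proj(c,p).round(1))
show(g,R,10)
```

```text
[ 0.35733062 -0.34930735  0.15287079] [-0.004 -0.024 -0.001  0.001 -0.004 -0.007]
4.5792207751296657e-07
spout [320.3  59. ]
handletop outer [320.6 197.4]
handle bot outer [320.4 252.5]
tcp [320.5 276.8]
from [ 0.3573 -0.3493  0.1532] dist 0.1013 rot 0.002
[[0.0001, 0.0003, 0.0253], [0.0001, 0.0003, 0.0253], [0.0001, 0.0003, 0.0253], [0.0001, 0.0003, 0.0253], [0.0001, 0.0003, 0.0253]] 
    [[-0.001, -0.002, 0.002], [-0.001, -0.002, 0.002], [-0.001, -0.002, 0.002], [-0.001, -0.002, 0.002], [-0.001, -0.002, 0.002]]
[[0.0001, 0.0003, 0.0253], [0.0001, 0.0003, 0.0253], [0.0001, 0.0003, 0.0253], [0.0001, 0.0003, 0.0253], [0.0001, 0.0003, 0.0253]] 
    [[-0.001, -0.002, 0.002], [-0.001, -0.002, 0.002], [-0.001, -0.002, 0.002], [-0.001, -0.002, 0.002], [-0.001, -0.002, 0.002]]
```

View pics/w3.png

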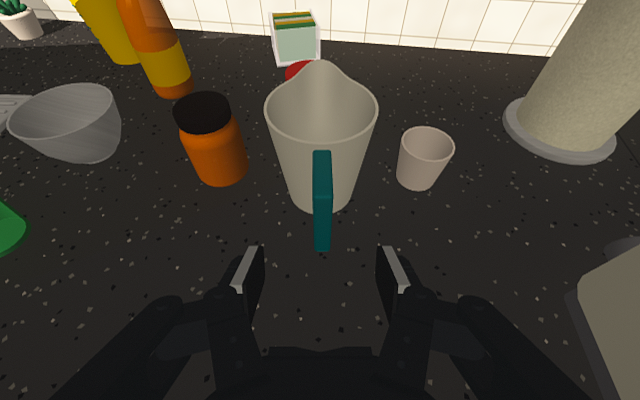

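Request:
send_rows --delta_pos '[[0, 0.001, 0.05], [0, 0.001, 0.05], [0, 0.001, 0.05], [0, 0, 0.05], [0, 0, 0.05]]' --angular '[[0, 0, 0], [0, 0, 0], [0, 0, 0], [0, 0, 0], [0, 0, 0]]'

```text
clock: 3.63
position: [0.439, -0.3363, 0.0959]
ee_rot: [-0.355, 0.673, -0.573, 0.304]
contact_force: [0.3, 0.2, 0.7]
width: 0.0598
```

Request:
send_rows --delta_pos '[[0, 0, 0.003], [0, 0, 0], [0, 0, 0]]' --angular '[[0, 0, 0], [0, 0, 0], [0, 0, 0]]'

```text
clock: 3.88
position: [0.439, -0.3354, 0.0948]
ee_rot: [-0.355, 0.673, -0.573, 0.303]
contact_force: [-0.7, 0.1, 0.3]
width: 0.06
```

Run:
```python
from plan import *
cv2.imwrite('pics/w4.png',manip.get_image('wrist')); s=manip.get_state();print(s['position'],s['contact_force'])
```

```text
[ 0.43873052 -0.33556137  0.09474099] [-0.04113296  0.44835767  0.06089276]
```

View pics/w4.png

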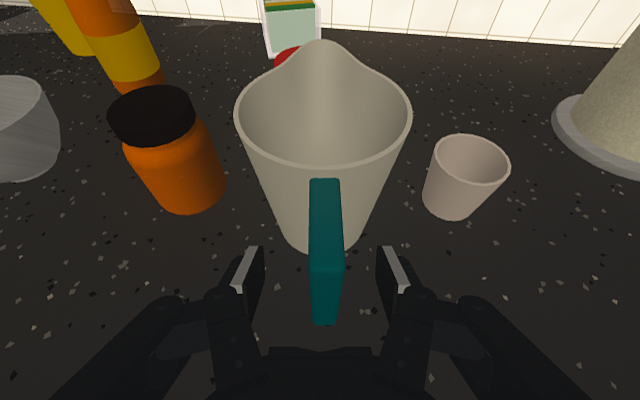

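Request:
send_rows --delta_pos '[[0.003, 0, 0], [0, 0, 0], [0, 0, 0], [0, 0, 0], [0, 0, 0]]' --angular '[[0, 0, 0], [0, 0, 0], [0, 0, 0], [0, 0, 0], [0, 0, 0]]' --hand 4 --squeeze 110

```text
clock: 4.35
position: [0.439, -0.3364, 0.0939]
ee_rot: [-0.356, 0.673, -0.574, 0.303]
contact_force: [-5.8, -1.2, 4.8]
width: 0.0145
```

Request:
send_rows --delta_pos '[[0, 0, 0], [0, 0, 0], [0, 0, 0]]' --angular '[[0, 0, 0], [0, 0, 0], [0, 0, 0]]'

```text
clock: 4.6
position: [0.4392, -0.3364, 0.0939]
ee_rot: [-0.356, 0.673, -0.574, 0.303]
contact_force: [-4.8, -1.2, 6.4]
width: 0.0147
```

Run:
```python
from plan import *
s=manip.get_state(); print(s['position'],s['qd'].round(3))
R=Q(s['ee_rot']); show(s['position']+[0,0,.02],R,2); show(s['position']+[0,0,.16],R,10)
```

```text
[ 0.43916507 -0.33643181  0.09394548] [ 0.    -0.     0.001  0.002  0.001  0.002]
from [ 0.4392 -0.3364  0.0939] dist 0.02 rot 0.0
[[-0.0, -0.0207, -0.0141], [-0.0, -0.0207, -0.0141]] 
    [[0.0, 0.0, 0.0], [0.0, 0.0, 0.0]]
from [ 0.4392 -0.3364  0.0939] dist 0.16 rot 0.0
[[-0.0, -0.033, -0.0225], [-0.0, -0.033, -0.0225], [-0.0, -0.033, -0.0225], [-0.0, -0.033, -0.0225], [-0.0, -0.033, -0.0225]] 
    [[0.0, 0.0, 0.0], [0.0, 0.0, 0.0], [0.0, 0.0, 0.0], [0.0, 0.0, 0.0], [0.0, 0.0, 0.0]]
[[-0.0, -0.033, -0.0225], [-0.0, -0.033, -0.0225], [-0.0, -0.033, -0.0225], [-0.0, -0.033, -0.0225], [-0.0, -0.033, -0.0225]] 
    [[0.0, 0.0, 0.0], [0.0, 0.0, 0.0], [0.0, 0.0, 0.0], [0.0, 0.0, 0.0], [0.0, 0.0, 0.0]]
```

Request:
send_rows --delta_pos '[[0, -0.0104, -0.007], [0, -0.0104, -0.007], [0, -0.0104, -0.007], [0, -0.0104, -0.007], [0, 0, 0]]' --angular '[[0, 0, 0], [0, 0, 0], [0, 0, 0], [0, 0, 0], [0, 0, 0]]'

```text
clock: 5.02
position: [0.4395, -0.3357, 0.1144]
ee_rot: [-0.356, 0.673, -0.573, 0.303]
contact_force: [0.2, -0.3, -2.5]
width: 0.0144
```

Request:
send_rows --delta_pos '[[0, 0, 0], [0, 0, 0]]' --angular '[[0, 0, 0], [0, 0, 0]]'

```text
clock: 5.18
position: [0.4392, -0.3356, 0.1134]
ee_rot: [-0.356, 0.673, -0.574, 0.302]
contact_force: [0.9, 0.2, -2.5]
width: 0.0141
```

Run:
```python
from plan import *
s=manip.get_state(); print(s['position'],s['contact_force'])
cv2.imwrite('pics/w5.png',manip.get_image('wrist')); t=manip.get_image('scene')
cv2.imwrite('pics/s5.png',cv2.resize(t[100:260,120:320],None,fx=4,fy=4,interpolation=cv2.INTER_CUBIC));
```

```text
[ 0.43921701 -0.33563438  0.11338674] [ 0.85986455  0.22328686 -2.51439815]
```

View pics/w5.png

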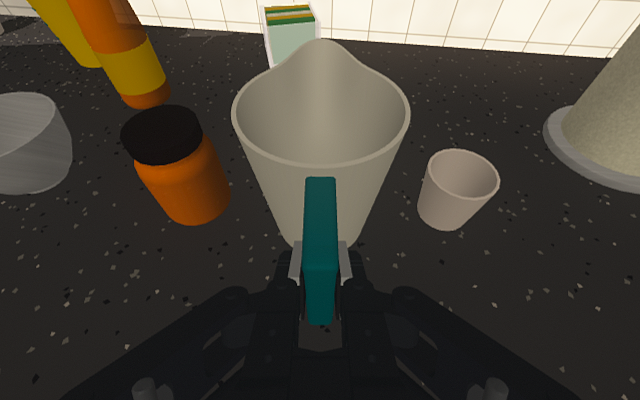

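View pics/s5.png

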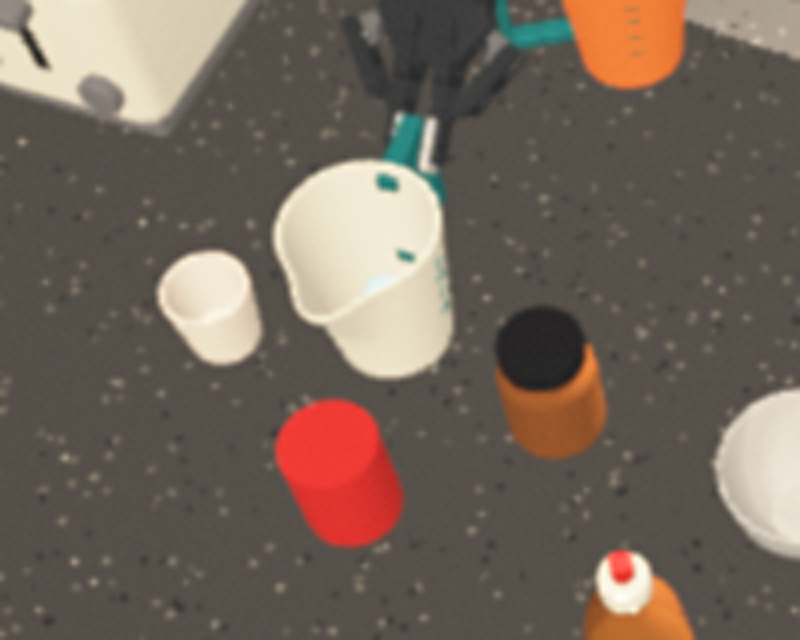

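Request:
send_rows --delta_pos '[[0, -0.029, -0.0197], [0, -0.029, -0.0197], [0, -0.029, -0.0197], [0, -0.029, -0.0197], [0, -0.029, -0.0197]]' --angular '[[0, 0, 0], [0, 0, 0], [0, 0, 0], [0, 0, 0], [0, 0, 0]]'

```text
clock: 5.7
position: [0.4393, -0.3353, 0.1838]
ee_rot: [-0.356, 0.673, -0.574, 0.301]
contact_force: [0.2, -0.1, -3.1]
width: 0.014
```

Request:
send_rows --delta_pos '[[0, -0.029, -0.0197], [0, -0.029, -0.0197], [0, -0.029, -0.0197], [0, -0.029, -0.0197], [0, 0, 0]]' --angular '[[0, 0, 0], [0, 0, 0], [0, 0, 0], [0, 0, 0], [0, 0, 0]]'

```text
clock: 6.12
position: [0.4401, -0.3362, 0.2419]
ee_rot: [-0.356, 0.673, -0.573, 0.304]
contact_force: [0.7, -0.2, -2.4]
width: 0.0142
```

Run:
```python
from plan import *
s=manip.get_state(); x0=np.array(s['position']);R0=Q(s['ee_rot']); print(x0)
yaw=.9; d=np.array([np.cos(yaw),np.sin(yaw)]); b=np.array([.553,.006])
x1=np.r_[b-.02*d-.176*d,.25]; print(x1)
# check jug path & IK
A=toolR(.16,.6,-1)
for k in np.linspace(0,1,6):
    x=x0+(x1-x0)*k; y=.16+(yaw-.16)*k; q=ik(x,toolR(y,.6,-1),n=8); print(x.round(3),[a.round(2) for a in q], 'jug',(x[:2]+.097*np.array([np.cos(y),np.sin(y)])).round(3))
show(x1,toolR(yaw,.6,-1),25)
# yaw-about-world-z version
out=[];n=25
for k in range(n):
    Ra=toolR(.16+(yaw-.16)*k/n,.6,-1);Rb=toolR(.16+(yaw-.16)*(k+1)/n,.6,-1)
    out.append((Ra.inv().apply((x1-x0)/n)/.4).round(4).tolist())
print('ang',((Ra.inv()*Rb).as_rotvec()/.08).round(3)); print(out[::5],out[-1])
```

```text
[ 0.44006752 -0.33621186  0.24194531]
[ 0.43116445 -0.14753207  0.25      ]
[ 0.44  -0.336  0.242] [array([-1.35,  0.2 ,  2.07,  1.12,  1.15, -0.58])] jug [ 0.536 -0.321]
[ 0.438 -0.298  0.244] [array([-1.33,  0.2 ,  2.06,  1.05,  1.25, -0.62])] jug [ 0.531 -0.269]
[ 0.437 -0.261  0.245] [array([-1.3 ,  0.21,  2.04,  0.99,  1.33, -0.67])] jug [ 0.524 -0.218]
[ 0.435 -0.223  0.247] [array([-1.25,  0.22,  2.03,  0.93,  1.4 , -0.71])] jug [ 0.515 -0.168]
[ 0.433 -0.185  0.248] [array([-1.19,  0.23,  2.01,  0.88,  1.46, -0.74])] jug [ 0.504 -0.119]
[ 0.431 -0.148  0.25 ] [array([-1.13,  0.24,  1.99,  0.84,  1.51, -0.78])] jug [ 0.491 -0.072]
from [ 0.4401 -0.3362  0.2419] dist 0.1891 rot 0.74
[[-0.0188, -0.0019, 0.0013], [-0.0187, -0.0022, 0.0017], [-0.0186, -0.0025, 0.0022], [-0.0185, -0.0028, 0.0027], [-0.0184, -0.0031, 0.0031]] 
    [[-0.001, -0.306, -0.208], [-0.001, -0.306, -0.208], [-0.001, -0.306, -0.208], [-0.001, -0.306, -0.208], [-0.001, -0.306, -0.208]]
[[-0.0182, -0.0034, 0.0036], [-0.0181, -0.0037, 0.004], [-0.0179, -0.004, 0.0044], [-0.0177, -0.0043, 0.0049], [-0.0175, -0.0
[... 465 characters left out ...]
.0066, 0.0082], [-0.0154, -0.0068, 0.0086], [-0.0151, -0.0071, 0.0089], [-0.0147, -0.0073, 0.0093]] 
    [[-0.001, -0.306, -0.208], [-0.001, -0.306, -0.208], [-0.001, -0.306, -0.208], [-0.001, -0.306, -0.208], [-0.001, -0.306, -0.208]]
[[-0.0144, -0.0076, 0.0096], [-0.014, -0.0078, 0.01], [-0.0136, -0.008, 0.0103], [-0.0132, -0.0083, 0.0107], [-0.0128, -0.0085, 0.011]] 
    [[-0.001, -0.306, -0.208], [-0.001, -0.306, -0.208], [-0.001, -0.306, -0.208], [-0.001, -0.306, -0.208], [-0.001, -0.306, -0.208]]
ang [ 0.    -0.305 -0.209]
[[-0.0188, -0.0019, 0.0013], [-0.0182, -0.0034, 0.0036], [-0.0173, -0.0049, 0.0057], [-0.016, -0.0063, 0.0078], [-0.0144, -0.0076, 0.0096]] [-0.0128, -0.0085, 0.011]
```

Request:
send_rows --delta_pos '[[-0.0188, -0.0019, 0.0013], [-0.0187, -0.0022, 0.0017], [-0.0186, -0.0025, 0.0022], [-0.0185, -0.0028, 0.0027], [-0.0184, -0.0031, 0.0031]]' --angular '[[0, -0.306, -0.208], [0, -0.306, -0.208], [0, -0.306, -0.208], [0, -0.306, -0.208], [0, -0.306, -0.208]]'

```text
clock: 6.53
position: [0.4377, -0.2971, 0.2407]
ee_rot: [-0.378, 0.714, -0.522, 0.274]
contact_force: [0.2, 0.6, -3.3]
width: 0.0142
```

Request:
send_rows --delta_pos '[[-0.0182, -0.0034, 0.0036], [-0.0181, -0.0037, 0.004], [-0.0179, -0.004, 0.0044], [-0.0177, -0.0043, 0.0049], [-0.0175, -0.0046, 0.0053]]' --angular '[[0, -0.306, -0.208], [0, -0.306, -0.208], [0, -0.306, -0.208], [0, -0.306, -0.208], [0, -0.306, -0.208]]'

```text
clock: 6.95
position: [0.4361, -0.2599, 0.2431]
ee_rot: [-0.397, 0.751, -0.467, 0.246]
contact_force: [-0.3, 1.2, -2.7]
width: 0.0142
```

Request:
send_rows --delta_pos '[[-0.0173, -0.0049, 0.0057], [-0.0171, -0.0052, 0.0062], [-0.0169, -0.0055, 0.0066], [-0.0166, -0.0058, 0.007], [-0.0163, -0.006, 0.0074]]' --angular '[[0, -0.306, -0.208], [0, -0.306, -0.208], [0, -0.306, -0.208], [0, -0.306, -0.208], [0, -0.306, -0.208]]'

```text
clock: 7.37
position: [0.4344, -0.2221, 0.2449]
ee_rot: [-0.414, 0.783, -0.411, 0.216]
contact_force: [0.2, -0.2, -2.8]
width: 0.0142
```

Request:
send_rows --delta_pos '[[-0.016, -0.0063, 0.0078], [-0.0157, -0.0066, 0.0082], [-0.0154, -0.0068, 0.0086], [-0.0151, -0.0071, 0.0089], [-0.0147, -0.0073, 0.0093]]' --angular '[[0, -0.306, -0.208], [0, -0.306, -0.208], [0, -0.306, -0.208], [0, -0.306, -0.208], [0, -0.306, -0.208]]'

```text
clock: 7.78
position: [0.4327, -0.1844, 0.2466]
ee_rot: [-0.43, 0.811, -0.352, 0.184]
contact_force: [0.5, 1.1, -2.9]
width: 0.0146
```

Request:
send_rows --delta_pos '[[-0.0144, -0.0076, 0.0096], [-0.014, -0.0078, 0.01], [-0.0136, -0.008, 0.0103], [-0.0132, -0.0083, 0.0107], [-0.0128, -0.0085, 0.011]]' --angular '[[0, -0.306, -0.208], [0, -0.306, -0.208], [0, -0.306, -0.208], [0, -0.306, -0.208], [0, -0.306, -0.208]]'

```text
clock: 8.2
position: [0.431, -0.1467, 0.2484]
ee_rot: [-0.442, 0.835, -0.291, 0.152]
contact_force: [-0.2, -0.1, -2.5]
width: 0.0143
```

Request:
send_rows --delta_pos '[[0, 0, 0], [0, 0, 0], [0, 0, 0]]' --angular '[[0, 0, 0], [0, 0, 0], [0, 0, 0]]'

```text
clock: 8.45
position: [0.4311, -0.1475, 0.2482]
ee_rot: [-0.442, 0.834, -0.292, 0.153]
contact_force: [0.0, -0.6, -3.5]
width: 0.0142
```

Run:
```python
from plan import *
s=manip.get_state(); x=np.array(s['position']); R=Q(s['ee_rot']).as_matrix(); print(x.round(4)); z=R[:,2]; print('yaw',np.arctan2(z[1],z[0]),'pitch',np.arcsin(-z[2]),'roll',R[2,0])
c=manip.calibration('top'); t=manip.get_image('top'); cv2.imwrite('pics/t6.png',cv2.resize(t[110:300,250:450],None,fx=3.2*1.2,fy=3.2,interpolation=cv2.INTER_CUBIC) if 0 else cv2.resize(t[110:300,250:450],None,fx=3.1,fy=3.1,interpolation=cv2.INTER_CUBIC))
sc=manip.calibration('scene'); t=manip.get_image('scene'); cv2.imwrite('pics/s6.png',cv2.resize(t[120:300,200:400],None,fx=3.3,fy=3.3,interpolation=cv2.INTER_CUBIC))
d=np.array([np.cos(.9),np.sin(.9),0]); sp=x+.176*d+[0,0,.034]; ax=x+.097*d
for nm,p in(('spout',sp),('rim',ax+[0,0,.03]),('foot',ax-[0,0,.095]),('bowl',[.553,.006,.072])): print(nm,((proj(c,p)-[250,110])*3.1).round(0),((proj(sc,p)-[200,120])*3.3).round(0))
```

```text
[ 0.4311 -0.1475  0.2482]
yaw 0.901027258096543 pitch 0.5978656071870765 roll -0.0026961245467509443
spout [217. 260.] [380. 144.]
rim [307. 331.] [327.  68.]
foot [294. 339.] [335. 169.]
bowl [194. 271.] [399. 317.]
```

View pics/t6.png

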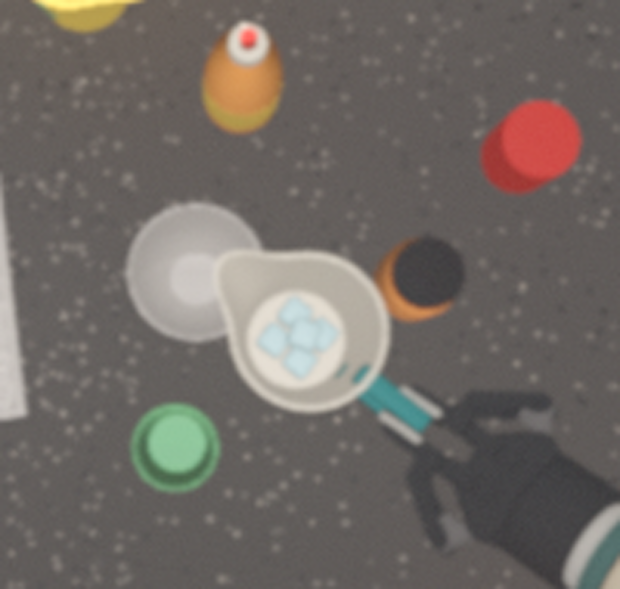

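View pics/s6.png

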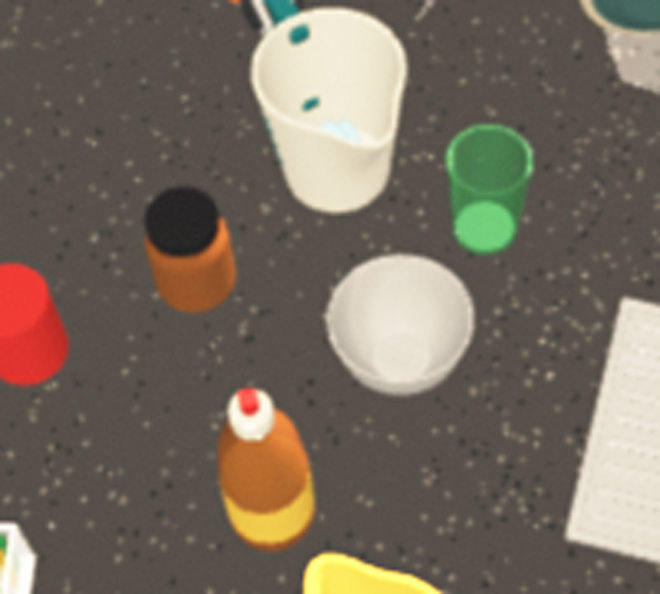

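```bash
cat > tip.py <<'E'
from plan import *
yaw=.9; d=np.array([np.cos(yaw),np.sin(yaw)]); b=np.array([.553,.006])
def pose(th,off=-.02):
    zs=.282-.177*min(1,th/1.3)
    hx=-(.176*np.cos(th)+.034*np.sin(th)); hz=zs-(-.176*np.sin(th)+.034*np.cos(th))
    return np.r_[b+(off+hx)*d,hz],toolR(yaw,.6+th,-1)
ths=[0]
while ths[-1]<1.89: ths.append(ths[-1]+(.07 if ths[-1]<1.2 else .05))
E
python3 - <<'E'
from tip import *
print(len(ths),ths[-1]); r=[]
q=ik(*pose(0))[0]
for k in range(len(ths)-1):
    a,b2=pose(ths[k]),pose(ths[k+1])
    r.append(((a[1].inv().apply(b2[0]-a[0])/.4).round(3).tolist(),((a[1].inv()*b2[1]).as_rotvec()/.08).round(3).tolist()))
    qn=ik(*b2,seed=q)[0]
    if np.abs(qn-q).max()*12>1.2: print('fast',k,(qn-q).round(2)*12)
    q=qn
print(q.round(2))
for i in range(0,len(r),5): print(round(ths[i],2),json.dumps([a for a,_ in r[i:i+5]]), json.dumps([a[0] for _,a in r[i:i+5]]))
E
```

```text
32 1.9100000000000013
[ 0.21  0.63  1.19 -0.61  2.05  0.81]
0 [[-0.0, -0.003, -0.008], [-0.0, -0.004, -0.007], [0.0, -0.005, -0.005], [-0.0, -0.006, -0.004], [-0.0, -0.008, -0.003]] [-0.875, -0.875, -0.875, -0.875, -0.875]
0.35 [[0.0, -0.009, -0.002], [-0.0, -0.01, -0.001], [-0.0, -0.012, -0.0], [0.0, -0.013, 0.0], [-0.0, -0.015, 0.001]] [-0.875, -0.875, -0.875, -0.875, -0.875]
0.7 [[0.0, -0.016, 0.001], [0.0, -0.018, 0.002], [-0.0, -0.02, 0.002], [-0.0, -0.021, 0.002], [0.0, -0.023, 0.002]] [-0.875, -0.875, -0.875, -0.875, -0.875]
1.05 [[0.0, -0.025, 0.002], [0.0, -0.026, 0.002], [0.0, -0.028, 0.002], [-0.0, -0.02, -0.002], [0.0, -0.016, -0.016]] [-0.875, -0.875, -0.875, -0.625, -0.625]
1.36 [[-0.0, -0.016, -0.016], [0.0, -0.016, -0.016], [-0.0, -0.016, -0.016], [0.0, -0.016, -0.016], [0.0, -0.016, -0.016]] [-0.625, -0.625, -0.625, -0.625, -0.625]
1.61 [[-0.0, -0.016, -0.016], [0.0, -0.016, -0.016], [0.0, -0.016, -0.016], [-0.0, -0.016, -0.016], [0.0, -0.016, -0.016]] [-0.625, -0.625, -0.625, -0.625, -0.625]
1.86 [[0.0, -0.016, -0.016]] [-0.625]
```

Request:
send_rows --delta_pos '[[0, -0.003, -0.008], [0, -0.004, -0.007], [0, -0.005, -0.005], [0, -0.006, -0.004], [0, -0.008, -0.003]]' --angular '[[-0.875, 0, 0], [-0.875, 0, 0], [-0.875, 0, 0], [-0.875, 0, 0], [-0.875, 0, 0]]'

```text
clock: 8.97
position: [0.43, -0.1485, 0.263]
ee_rot: [-0.289, 0.899, -0.315, 0.099]
contact_force: [0.1, 1.1, -3.0]
width: 0.0145
```

Request:
send_rows --delta_pos '[[0, -0.009, -0.002], [0, -0.01, -0.001], [0, -0.012, 0], [0, -0.013, 0], [0, 0, 0]]' --angular '[[-0.875, 0, 0], [-0.875, 0, 0], [-0.875, 0, 0], [-0.875, 0, 0], [0, 0, 0]]'

```text
clock: 9.38
position: [0.4407, -0.1345, 0.2739]
ee_rot: [-0.162, 0.931, -0.323, 0.056]
contact_force: [0.6, 0.4, -1.9]
width: 0.0145
```

```bash
cat > chk.py <<'E'
from tip import *
s=manip.get_state(); x=np.array(s['position']); Rm=Q(s['ee_rot']); R=Rm.as_matrix()
th=np.arctan2(-R[:,2][2], R[:2,2]@d)-.6
Rj=Rm*toolR(0,.6,-1).inv()  # jug frame (if no slip)
sp=x+Rj.apply([.176,0,.034]); jm=x+Rj.apply([.097,0,-.0325])
print('th',th.round(3),'x',x.round(4),'spout rel bowl',(sp-[.553,.006,0]).round(4),'along',((sp[:2]-b)@d).round(4),'bowl y in jug',Rj.inv().apply(np.r_[b,.072]-jm)[1].round(4),'clk',s['clock'],'F',s['contact_force'].round(1))
xt,Rt=pose(th); print('err',(x-xt).round(4))
E
python3 chk.py
python3 - <<'E'
from h import *
t=manip.get_image('scene'); cv2.imwrite('pics/s7.png',cv2.resize(t[100:300,220:420],None,fx=3,fy=3))
E
```

```text
th 0.626 x [ 0.4407 -0.1345  0.2739] spout rel bowl [-0.0118 -0.0128  0.1983] along -0.0173 bowl y in jug -0.0014 clk 9.3833 F [ 0.6  0.4 -1.9]
err [0.0012 0.0025 0.0016]
```

View pics/s7.png

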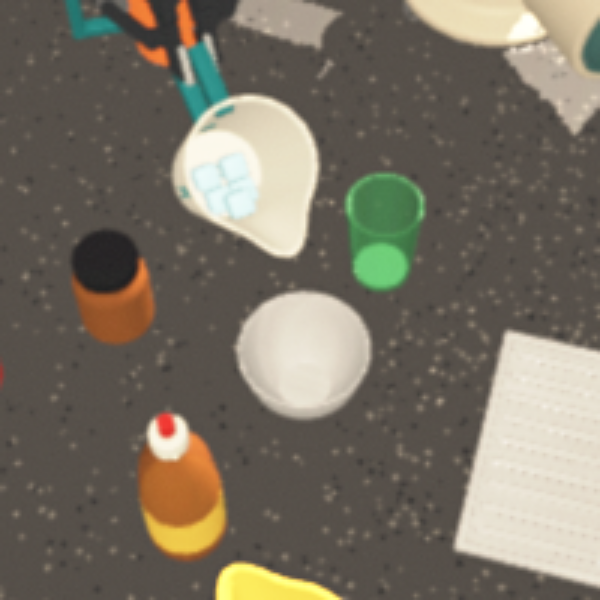

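Tilting as planned, ice still in the jug at the bottom. Continue.

Request:
send_rows --delta_pos '[[0, -0.015, 0.001], [0, -0.016, 0.001], [0, -0.018, 0.002], [0, -0.02, 0.002], [0, -0.021, 0.002]]' --angular '[[-0.875, 0, 0], [-0.875, 0, 0], [-0.875, 0, 0], [-0.875, 0, 0], [-0.875, 0, 0]]'

```text
clock: 9.85
position: [0.4607, -0.1089, 0.2751]
ee_rot: [0.003, 0.944, -0.331, -0.005]
contact_force: [0.0, 0.8, -2.8]
width: 0.0145
```

Request:
send_rows --delta_pos '[[0, -0.023, 0.002], [0, -0.025, 0.002], [0, -0.026, 0.002], [0, -0.028, 0.002], [0, 0, 0]]' --angular '[[-0.875, 0, 0], [-0.875, 0, 0], [-0.875, 0, 0], [-0.875, 0, 0], [0, 0, 0]]'

```text
clock: 10.27
position: [0.4875, -0.0747, 0.2645]
ee_rot: [0.133, 0.935, -0.324, -0.052]
contact_force: [-0.3, 0.4, -2.9]
width: 0.0144
```

```bash
python3 chk.py
python3 - <<'E'
from h import *
t=manip.get_image('scene'); cv2.imwrite('pics/s8.png',cv2.resize(t[100:300,220:420],None,fx=3,fy=3))
E
```

```text
th 1.257 x [ 0.4875 -0.0747  0.2645] spout rel bowl [-0.0131 -0.0116  0.1076] along -0.0172 bowl y in jug -0.0034 clk 10.2667 F [-0.3  0.4 -2.9]
err [ 0.0008  0.0029 -0.0033]
```

View pics/s8.png

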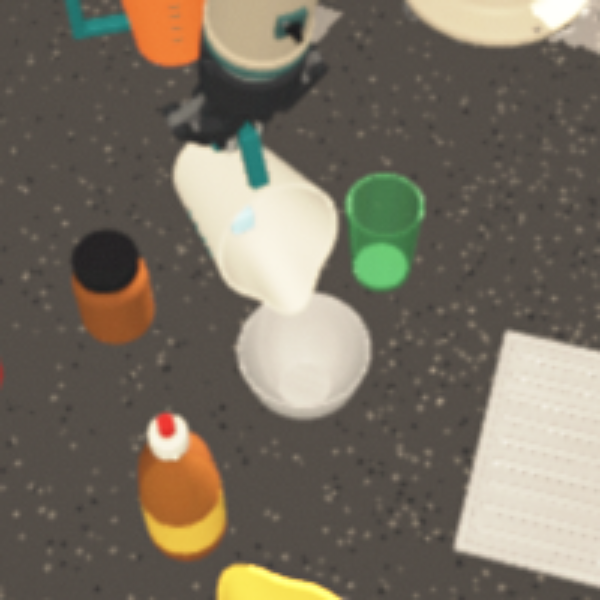

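Request:
send_rows --delta_pos '[[0, -0.016, -0.015], [0, -0.016, -0.015], [0, -0.016, -0.016], [0, -0.016, -0.016], [0, -0.016, -0.016]]' --angular '[[-0.625, 0, 0], [-0.625, 0, 0], [-0.625, 0, 0], [-0.625, 0, 0], [-0.625, 0, 0]]'

```text
clock: 10.73
position: [0.5116, -0.0462, 0.2847]
ee_rot: [0.249, 0.91, -0.318, -0.091]
contact_force: [-0.1, 0.3, -3.3]
width: 0.0142
```

```bash
python3 chk.py
python3 - <<'E'
from h import *
t=manip.get_image('scene'); cv2.imwrite('pics/s9.png',cv2.resize(t[100:300,220:420],None,fx=3,fy=3))
E
```

```text
th 1.508 x [ 0.5116 -0.0462  0.2847] spout rel bowl [-0.0141 -0.0163  0.1112] along -0.0216 bowl y in jug -0.0011 clk 10.7333 F [-0.1  0.3 -3.3]
err [-0.001  -0.0012  0.0062]
```

View pics/s9.png

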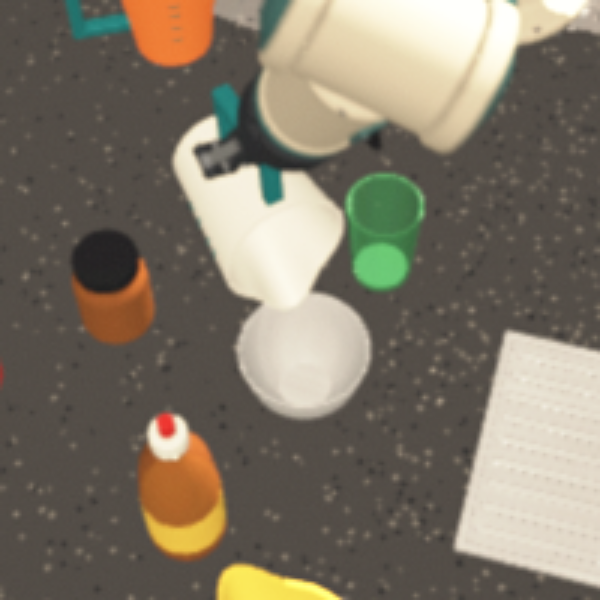

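Run:
```python
from chk import *
c=manip.calibration('scene'); print(proj(c,sp),at(c,315,202.7,sp[2]).round(4),proj(c,np.r_[b,.072])); 
t=manip.get_image('top'); cv2.imwrite('pics/t9.png',cv2.resize(t[130:270,250:450],None,fx=4,fy=4)); print((proj(manip.calibration('top'),sp)-[250,130])*4,(proj(manip.calibration('top'),np.r_[b,.072])-[250,130])*4)
```

```text
th 1.507 x [ 0.5134 -0.0441  0.2831] spout rel bowl [-0.0125 -0.0141  0.1096] along -0.0188 bowl y in jug -0.0013 clk 10.7833 F [ 2.7  1.5 -3.8]
err [0.0009 0.0008 0.0046]
[317.38630706 203.17974075] [ 0.5415 -0.0143  0.1096] [320.79361494 216.1005369 ]
[273.01012985 283.34678215] [250.72601721 269.43977799]
```

View pics/t9.png

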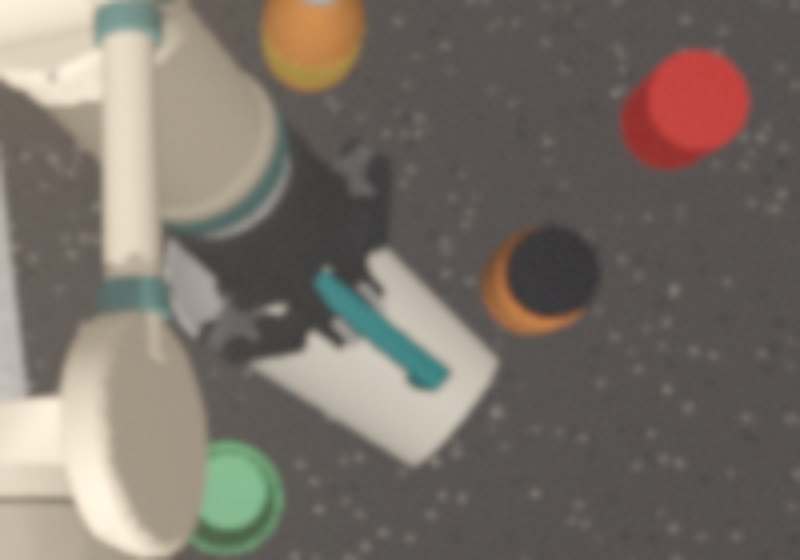

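Request:
send_rows --delta_pos '[[0, -0.016, -0.015], [0, -0.016, -0.015], [0, -0.016, -0.015], [0, -0.016, -0.015], [0, -0.016, -0.015]]' --angular '[[-0.625, 0, 0], [-0.625, 0, 0], [-0.625, 0, 0], [-0.625, 0, 0], [-0.625, 0, 0]]'

```text
clock: 11.25
position: [0.5389, -0.0126, 0.29]
ee_rot: [0.361, 0.872, -0.305, -0.129]
contact_force: [0.3, -0.4, -2.7]
width: 0.0141
```

```bash
python3 chk.py
python3 - <<'E'
from h import *
t=manip.get_image('scene'); cv2.imwrite('pics/s10.png',cv2.resize(t[120:260,240:400],None,fx=5,fy=4))
E
```

```text
th 1.757 x [ 0.5389 -0.0126  0.29  ] spout rel bowl [-0.0143 -0.0174  0.1108] along -0.0225 bowl y in jug -0.0006 clk 11.25 F [ 0.3 -0.4 -2.7]
err [-0.0012 -0.0023  0.0058]
```

View pics/s10.png

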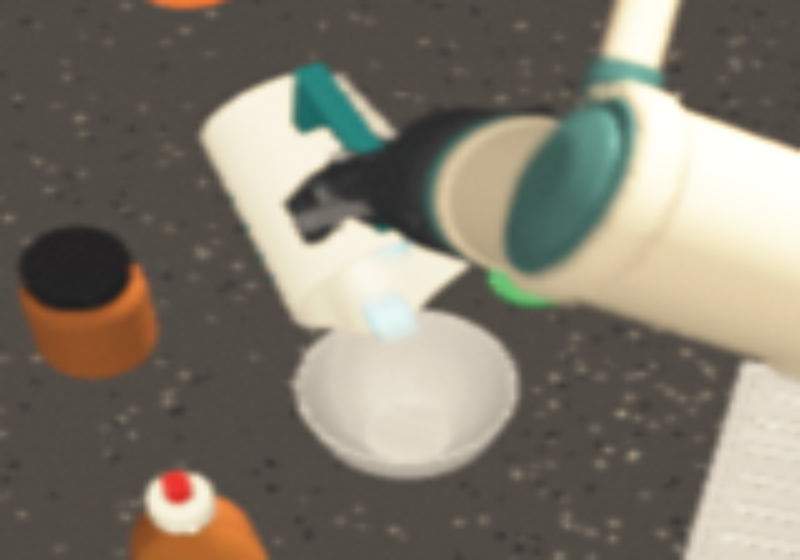

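Ice is sliding out at the spout (pixel ~ (390,315) in the crop), over the bowl. Hold for a moment with slight tilting.

Request:
send_rows --delta_pos '[[0, -0.008, -0.008], [0, 0, 0], [0, 0, 0], [0, 0, 0], [0, 0, 0]]' --angular '[[-0.3, 0, 0], [0, 0, 0], [0, 0, 0], [0, 0, 0], [0, 0, 0]]'

```text
clock: 11.72
position: [0.5419, -0.0083, 0.2906]
ee_rot: [0.371, 0.868, -0.303, -0.131]
contact_force: [0.2, -0.5, -2.4]
width: 0.0142
```

```bash
python3 chk.py
python3 - <<'E'
from h import *
t=manip.get_image('scene'); cv2.imwrite('pics/s11.png',cv2.resize(t[120:260,240:400],None,fx=5,fy=4))
E
```

```text
th 1.78 x [ 0.5419 -0.0083  0.2906] spout rel bowl [-0.0135 -0.0166  0.1114] along -0.0215 bowl y in jug -0.0003 clk 11.7167 F [ 0.2 -0.5 -2.4]
err [-0.0008 -0.0012  0.0064]
```

View pics/s11.png

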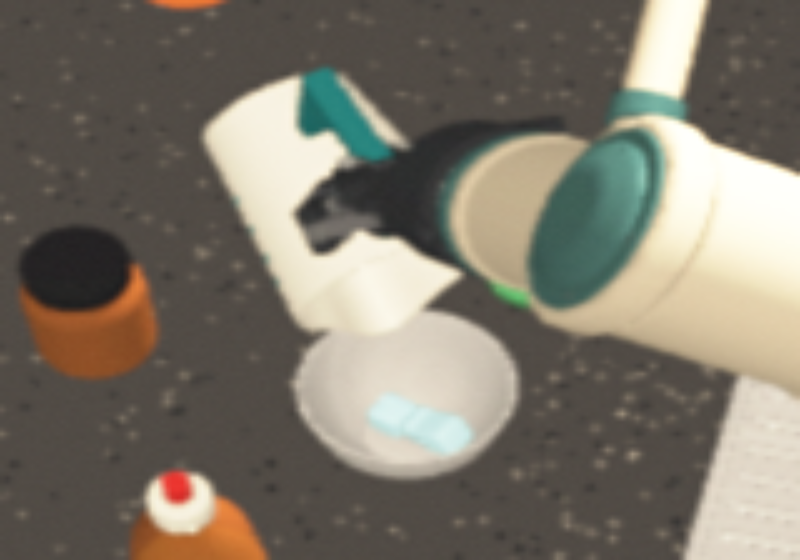

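Some cubes (2 to 4) are in the bowl. Tip on to about 1.92 rad.

Request:
send_rows --delta_pos '[[0, -0.016, -0.015], [0, -0.016, -0.016], [0, -0.016, -0.016], [0, 0, 0], [0, 0, 0]]' --angular '[[-0.625, 0, 0], [-0.625, 0, 0], [-0.625, 0, 0], [0, 0, 0], [0, 0, 0]]'

```text
clock: 12.18
position: [0.5591, 0.0136, 0.2867]
ee_rot: [0.436, 0.838, -0.291, -0.154]
contact_force: [-0.3, 0.1, -1.5]
width: 0.0143
```

Request:
send_rows --delta_pos '[[0, 0, 0], [0, 0, 0], [0, 0, 0], [0, 0, 0], [0, 0, 0]]' --angular '[[0, 0, 0], [0, 0, 0], [0, 0, 0], [0, 0, 0], [0, 0, 0]]'

```text
clock: 12.6
position: [0.5587, 0.0131, 0.2881]
ee_rot: [0.436, 0.838, -0.292, -0.153]
contact_force: [0.8, 0.5, -2.6]
width: 0.0143
```

```bash
python3 chk.py
python3 - <<'E'
from h import *
t=manip.get_image('scene'); cv2.imwrite('pics/s12.png',cv2.resize(t[120:260,240:400],None,fx=5,fy=4))
E
```

```text
th 1.931 x [0.5587 0.0131 0.2881] spout rel bowl [-0.0133 -0.0162  0.1114] along -0.021 bowl y in jug -0.0004 clk 12.6 F [ 0.8  0.5 -2.6]
err [-0.0006 -0.0009  0.0064]
```

View pics/s12.png

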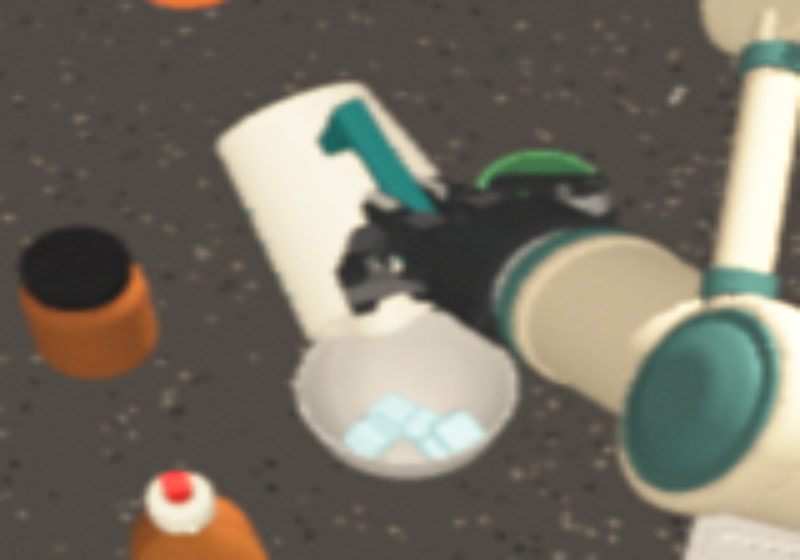

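Request:
send_rows --delta_pos '[[0, -0.016, -0.016], [0, -0.016, -0.016], [0, 0, 0], [0, 0, 0], [0, 0, 0]]' --angular '[[-0.625, 0, 0], [-0.625, 0, 0], [0, 0, 0], [0, 0, 0], [0, 0, 0]]'

```text
clock: 13.07
position: [0.5699, 0.0271, 0.2841]
ee_rot: [0.477, 0.815, -0.284, -0.168]
contact_force: [0.1, 0.6, -1.7]
width: 0.0146
```

```bash
python3 chk.py
python3 - <<'E'
from h import *
t=manip.get_image('scene'); cv2.imwrite('pics/s13.png',cv2.resize(t[185:250,280:360],None,fx=9,fy=9,interpolation=cv2.INTER_CUBIC))
E
```

```text
th 2.031 x [0.5699 0.0271 0.2841] spout rel bowl [-0.0132 -0.0159  0.1113] along -0.0207 bowl y in jug -0.0005 clk 13.0667 F [ 0.1  0.6 -1.7]
err [-0.0003 -0.0006  0.0063]
```

View pics/s13.png

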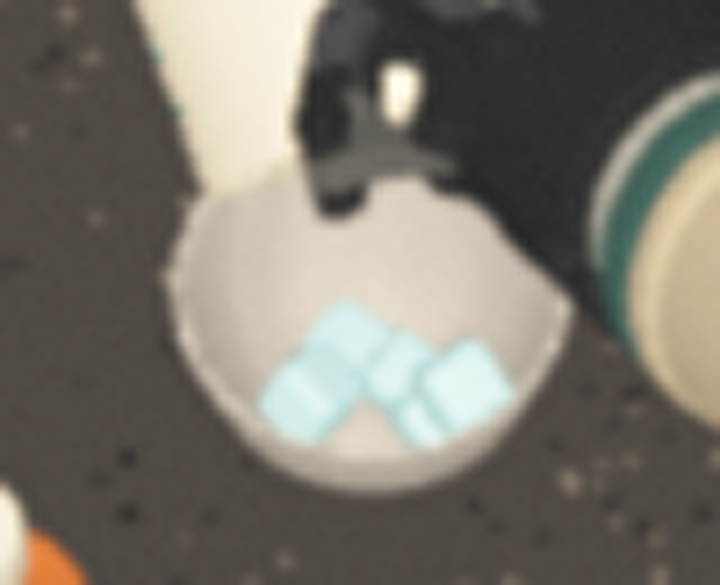

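```bash
cat > back.py <<'E'
from tip import *
def pose2(th):
    zs=.282-.170*min(1,th/1.3)
    hx=-(.176*np.cos(th)+.034*np.sin(th)); hz=zs-(-.176*np.sin(th)+.034*np.cos(th))
    return np.r_[b+(-.02+hx)*d,hz],toolR(yaw,.6+th,-1)
ths=np.linspace(2.03,0,26); q=ik(*pose2(2.03))[0]; r=[]
for k in range(25):
    a,c=pose2(ths[k]),pose2(ths[k+1])
    r.append(((a[1].inv().apply(c[0]-a[0])/.4).round(3).tolist(),((a[1].inv()*c[1]).as_rotvec()/.08).round(3).tolist()))
    qn=ik(*c,seed=q)[0]
    if np.abs(qn-q).max()*12>1.8: print('fast',k,(qn-q).round(2)*12)
    q=qn
for i in range(0,25,5): print(round(ths[i],2),json.dumps([a for a,_ in r[i:i+5]]), json.dumps([a[0] for _,a in r[i:i+5]]))
E
python3 back.py
```

```text
2.03 [[-0.0, 0.025, 0.027], [-0.0, 0.025, 0.027], [0.0, 0.025, 0.027], [0.0, 0.025, 0.027], [-0.0, 0.025, 0.027]] [1.015, 1.015, 1.015, 1.015, 1.015]
1.62 [[0.0, 0.025, 0.027], [0.0, 0.025, 0.027], [-0.0, 0.025, 0.027], [-0.0, 0.025, 0.027], [0.0, 0.033, 0.002]] [1.015, 1.015, 1.015, 1.015, 1.015]
1.22 [[-0.0, 0.031, 0.001], [0.0, 0.029, 0.001], [-0.0, 0.027, 0.0], [0.0, 0.025, 0.0], [0.0, 0.022, 0.0]] [1.015, 1.015, 1.015, 1.015, 1.015]
0.81 [[-0.0, 0.02, 0.001], [-0.0, 0.018, 0.001], [-0.0, 0.016, 0.002], [-0.0, 0.014, 0.002], [0.0, 0.012, 0.003]] [1.015, 1.015, 1.015, 1.015, 1.015]
0.41 [[-0.0, 0.01, 0.004], [0.0, 0.009, 0.006], [0.0, 0.007, 0.007], [-0.0, 0.005, 0.009], [0.0, 0.004, 0.01]] [1.015, 1.015, 1.015, 1.015, 1.015]
```

Request:
send_rows --delta_pos '[[0, 0.0246, 0.0266], [0, 0.0246, 0.0266], [0, 0.0246, 0.0266], [0, 0.0246, 0.0266], [0, 0.0246, 0.0266]]' --angular '[[1, 0, 0], [1, 0, 0], [1, 0, 0], [1, 0, 0], [1, 0, 0]]'

```text
clock: 13.53
position: [0.5246, -0.0296, 0.2909]
ee_rot: [0.304, 0.894, -0.312, -0.106]
contact_force: [-0.1, -0.8, -2.3]
width: 0.0142
```

Request:
send_rows --delta_pos '[[0, 0.0246, 0.0266], [0, 0.0246, 0.0266], [0, 0.0246, 0.0266], [0, 0.0246, 0.0266], [0, 0.033, 0.002]]' --angular '[[1, 0, 0], [1, 0, 0], [1, 0, 0], [1, 0, 0], [1, 0, 0]]'

```text
clock: 13.95
position: [0.4804, -0.0827, 0.2769]
ee_rot: [0.121, 0.936, -0.327, -0.044]
contact_force: [-0.2, -0.0, -2.7]
width: 0.014
```

```bash
python3 chk.py
```

```text
th 1.229 x [ 0.4804 -0.0827  0.2769] spout rel bowl [-0.0164 -0.0172  0.1224] along -0.0237 bowl y in jug -0.0023 clk 13.95 F [-0.2 -0.  -2.7]
err [-0.0036 -0.0018  0.0078]
```

Request:
send_rows --delta_pos '[[0, 0.031, 0.001], [0, 0.029, 0.001], [0, 0.027, 0], [0, 0.025, 0], [0, 0.022, 0]]' --angular '[[1, 0, 0], [1, 0, 0], [1, 0, 0], [1, 0, 0], [1, 0, 0]]'

```text
clock: 14.37
position: [0.4478, -0.1244, 0.2837]
ee_rot: [-0.067, 0.942, -0.329, 0.023]
contact_force: [-0.1, 0.5, -2.3]
width: 0.0143
```

Request:
send_rows --delta_pos '[[0, 0.02, 0.001], [0, 0.018, 0.001], [0, 0.016, 0.002], [0, 0.014, 0.002], [0, 0.012, 0.003]]' --angular '[[1, 0, 0], [1, 0, 0], [1, 0, 0], [1, 0, 0], [1, 0, 0]]'

```text
clock: 14.78
position: [0.4297, -0.1472, 0.2709]
ee_rot: [-0.252, 0.91, -0.318, 0.088]
contact_force: [-0.0, 0.6, -3.2]
width: 0.0141
```

Request:
send_rows --delta_pos '[[0, 0.01, 0.004], [0, 0.009, 0.006], [0, 0.007, 0.007], [0, 0.005, 0.009], [0, 0.004, 0.01]]' --angular '[[1, 0, 0], [1, 0, 0], [1, 0, 0], [1, 0, 0], [1, 0, 0]]'

```text
clock: 15.2
position: [0.4293, -0.1483, 0.2511]
ee_rot: [-0.427, 0.842, -0.294, 0.149]
contact_force: [-0.1, 0.9, -2.3]
width: 0.0144
```

Request:
send_rows --delta_pos '[[0, 0, 0], [0, 0, 0], [0, 0, 0]]' --angular '[[0, 0, 0], [0, 0, 0], [0, 0, 0]]'

```text
clock: 15.45
position: [0.4304, -0.1479, 0.2514]
ee_rot: [-0.426, 0.843, -0.294, 0.148]
contact_force: [-0.1, -0.1, -3.1]
width: 0.0144
```

```bash
python3 chk.py
python3 - <<'E'
from h import *
t=manip.get_image('scene'); cv2.imwrite('pics/s14.png',cv2.resize(t[120:260,240:400],None,fx=4,fy=4))
t=manip.get_image('top'); cv2.imwrite('pics/t14.png',cv2.resize(t[110:270,250:450],None,fx=3.7,fy=3.7,interpolation=cv2.INTER_CUBIC))
E
```

```text
th 0.035 x [ 0.4304 -0.1479  0.2514] spout rel bowl [-0.0125 -0.0153  0.2793] along -0.0197 bowl y in jug -0.0006 clk 15.45 F [-0.1 -0.1 -3.1]
err [-0.0001  0.0004  0.002 ]
```

View pics/s14.png

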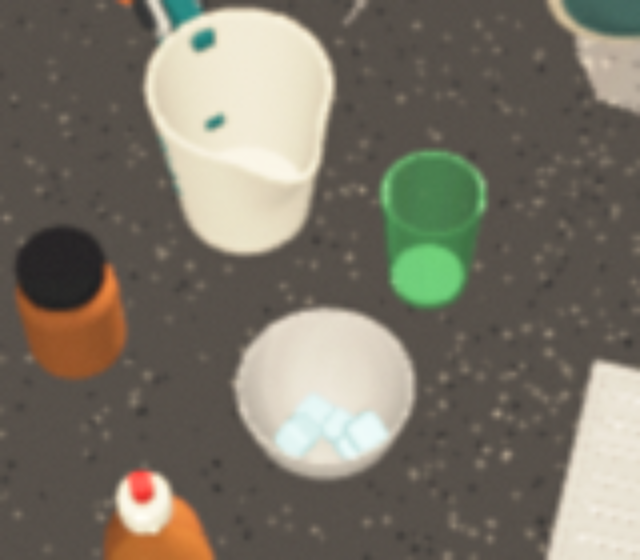

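View pics/t14.png

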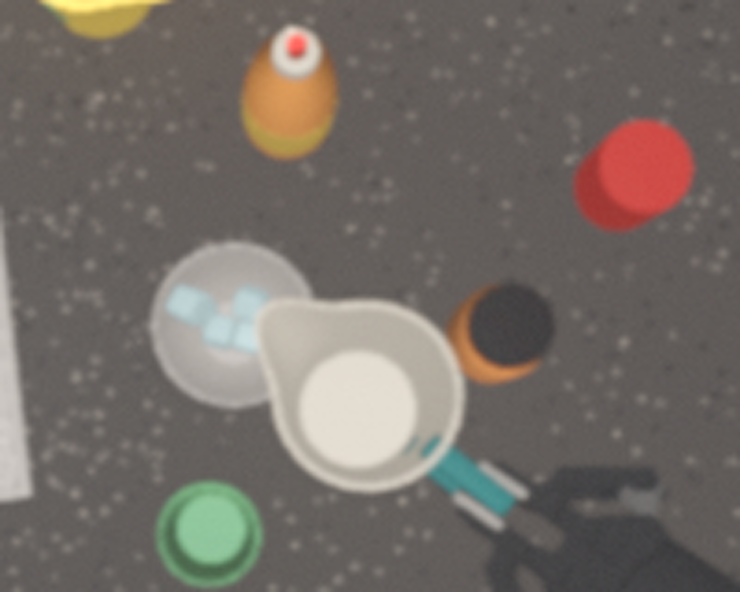

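```bash
cat > tray.py <<'E'
from plan import *
C=np.array([.53,.2525]); Y=1.1; dd=np.array([np.cos(Y),np.sin(Y)]); H=C-.097*dd; RT=toolR(Y,.6,-1)
E
python3 - <<'E'
from tray import *
s=manip.get_state(); x0=np.array(s['position']);R0=Q(s['ee_rot']); x1=np.r_[H,.25]
for k in np.linspace(0,1,6):
    print([q.round(2) for q in ik(x0+(x1-x0)*k,toolR(.9+(Y-.9)*k,.6,-1),n=8)])
for z in(.2,.15,.104): print(z,[q.round(2) for q in ik(np.r_[H,z],RT,n=8)])
show(x1,RT,20)
E
```

```text
[array([-1.13,  0.23,  1.99,  0.84,  1.52, -0.77])]
[array([-1.02,  0.19,  2.05,  0.87,  1.47, -0.75])]
[array([-0.9 ,  0.16,  2.1 ,  0.92,  1.41, -0.73])]
[array([-0.76,  0.13,  2.13,  0.98,  1.34, -0.69])]
[array([-0.6 ,  0.12,  2.15,  1.04,  1.26, -0.64])]
[array([-0.43,  0.12,  2.15,  1.11,  1.17, -0.59])]
0.2 [array([-0.43,  0.21,  2.22,  1.17,  1.11, -0.75])]
0.15 [array([-0.43,  0.31,  2.28,  1.26,  1.05, -0.93])]
0.104 [array([-0.43,  0.42,  2.33,  1.35,  1.01, -1.11])]
from [ 0.4308 -0.1476  0.2517] dist 0.3185 rot 0.202
[[-0.0189, -0.0206, 0.0283], [-0.0186, -0.0206, 0.0285], [-0.0182, -0.0207, 0.0287], [-0.0179, -0.0208, 0.0289], [-0.0175, -0.0208, 0.0291]] 
    [[0.021, -0.102, -0.072], [0.021, -0.102, -0.072], [0.021, -0.102, -0.072], [0.021, -0.102, -0.072], [0.021, -0.102, -0.072]]
[[-0.0172, -0.0209, 0.0292], [-0.0168, -0.0209, 0.0294], [-0.0165, -0.0209, 0.0296], [-0.0161, -0.021, 0.0298], [-0.0157, -0.021, 0.0299]] 
    [[0.021, -0.102, -0.072], [0.021, -0.102, -0.072], [0.021, -0.102, -0.072], [0.021, -0.102, -0.072], [0.021, -0.102, -0.072]]
[[-0.0154, -0.0211, 0.0301], [-0.015, -0.0211, 0.0302], [-0.0146, -0.0211, 0.0304], [-0.0143, -0.0212, 0.0306], [-0.0139, -0.0212, 0.0307]] 
    [[0.021, -0.102, -0.072], [0.021, -0.102, -0.072], [0.021, -0.102, -0.072], [0.021, -0.102, -0.072], [0.021, -0.102, -0.072]]
[[-0.0135, -0.0212, 0.0309], [-0.0131, -0.0213, 0.031], [-0.0128, -0.0213, 0.0311], [-0.0124, -0.0213, 0.0313], [-0.012, -0.0213, 0.0314]] 
    [[0.021, -0.102, -0.072], [0.021, -0.102, -0.072], [0.021, -0.102, -0.072], [0.021, -0.102, -0.072], [0.021, -0.102, -0.072]]
```

Request:
send_rows --delta_pos '[[-0.0189, -0.0206, 0.0283], [-0.0186, -0.0206, 0.0285], [-0.0182, -0.0207, 0.0287], [-0.0179, -0.0208, 0.0289], [-0.0175, -0.0208, 0.0291]]' --angular '[[0.021, -0.102, -0.072], [0.021, -0.102, -0.072], [0.021, -0.102, -0.072], [0.021, -0.102, -0.072], [0.021, -0.102, -0.072]]'

```text
clock: 15.97
position: [0.4444, -0.0666, 0.251]
ee_rot: [-0.435, 0.847, -0.272, 0.137]
contact_force: [0.2, 0.2, -2.2]
width: 0.015
```

Request:
send_rows --delta_pos '[[-0.0172, -0.0209, 0.0292], [-0.0168, -0.0209, 0.0294], [-0.0165, -0.0209, 0.0296], [-0.0161, -0.021, 0.0298], [-0.0157, -0.021, 0.0299]]' --angular '[[0.021, -0.102, -0.072], [0.021, -0.102, -0.072], [0.021, -0.102, -0.072], [0.021, -0.102, -0.072], [0.021, -0.102, -0.072]]'

```text
clock: 16.38
position: [0.4578, 0.012, 0.2509]
ee_rot: [-0.442, 0.852, -0.25, 0.127]
contact_force: [0.1, -0.4, -2.1]
width: 0.0142
```

Request:
send_rows --delta_pos '[[-0.0154, -0.0211, 0.0301], [-0.015, -0.0211, 0.0302], [-0.0146, -0.0211, 0.0304], [-0.0143, -0.0212, 0.0306], [-0.0139, -0.0212, 0.0307]]' --angular '[[0.021, -0.102, -0.072], [0.021, -0.102, -0.072], [0.021, -0.102, -0.072], [0.021, -0.102, -0.072], [0.021, -0.102, -0.072]]'

```text
clock: 16.8
position: [0.4712, 0.0904, 0.2507]
ee_rot: [-0.449, 0.856, -0.228, 0.117]
contact_force: [0.4, -1.1, -2.8]
width: 0.0143
```

Request:
send_rows --delta_pos '[[-0.0135, -0.0212, 0.0309], [-0.0131, -0.0213, 0.031], [-0.0128, -0.0213, 0.0311], [-0.0124, -0.0213, 0.0313], [-0.012, -0.0213, 0.0314]]' --angular '[[0.021, -0.102, -0.072], [0.021, -0.102, -0.072], [0.021, -0.102, -0.072], [0.021, -0.102, -0.072], [0.021, -0.102, -0.072]]'

```text
clock: 17.22
position: [0.4847, 0.1687, 0.2506]
ee_rot: [-0.455, 0.86, -0.206, 0.107]
contact_force: [0.2, -0.3, -1.7]
width: 0.0144
```

Request:
send_rows --delta_pos '[[0, 0, 0], [0, 0, 0], [0, 0, 0]]' --angular '[[0, 0, 0], [0, 0, 0], [0, 0, 0]]'

```text
clock: 17.47
position: [0.4855, 0.1666, 0.2503]
ee_rot: [-0.455, 0.859, -0.206, 0.108]
contact_force: [-0.5, 0.0, -1.5]
width: 0.0139
```

Run:
```python
from tray import *
c=manip.calibration('top'); t=manip.get_image('top'); cv2.imwrite('pics/t15.png',cv2.resize(t[130:300,130:340],None,fx=3.5,fy=3.5,interpolation=cv2.INTER_CUBIC))
c2=manip.calibration('scene'); t=manip.get_image('scene'); cv2.imwrite('pics/s15.png',cv2.resize(t[120:320,300:520],None,fx=3,fy=3))
s=manip.get_state(); x=np.array(s['position']); Rm=Q(s['ee_rot']); Rj=Rm*toolR(0,.6,-1).inv(); M=Rj.as_matrix(); print(x,'jug tilt x,y',M[:2,2].round(4),'yaw',np.arctan2(M[1,0],M[0,0]).round(3))
for nm,v in(('spout',[.176,0,.034]),('rim',[.097,0,.03]),('foot',[.097,0,-.095])): 
  p=x+Rj.apply(v); print(nm,p.round(4),((proj(c,p)-[130,130])*3.5).round(),((proj(c2,p)-[300,120])*3).round())
show(np.r_[H,.125],RT,10)
```

```text
[0.48606514 0.16573395 0.2503118 ] jug tilt x,y [ 0.0012 -0.0034] yaw 1.099
spout [0.5661 0.3224 0.2847] [113. 183.] [473. 305.]
rim [0.5302 0.252  0.2806] [231. 243.] [388. 234.]
foot [0.53   0.2525 0.1556] [281. 259.] [359. 316.]
from [0.4861 0.1657 0.2503] dist 0.1253 rot 0.004
[[0.0, 0.0259, 0.0177], [0.0, 0.0259, 0.0177], [0.0, 0.0259, 0.0177], [0.0, 0.0259, 0.0177], [-0.0, 0.0258, 0.0177]] 
    [[-0.003, 0.001, -0.004], [-0.003, 0.001, -0.004], [-0.003, 0.001, -0.004], [-0.003, 0.001, -0.004], [-0.003, 0.001, -0.004]]
[[-0.0, 0.0258, 0.0177], [-0.0, 0.0258, 0.0177], [-0.0, 0.0258, 0.0177], [-0.0, 0.0258, 0.0177], [-0.0, 0.0258, 0.0177]] 
    [[-0.003, 0.001, -0.004], [-0.003, 0.001, -0.004], [-0.003, 0.001, -0.004], [-0.003, 0.001, -0.004], [-0.003, 0.001, -0.004]]
```

View pics/t15.png

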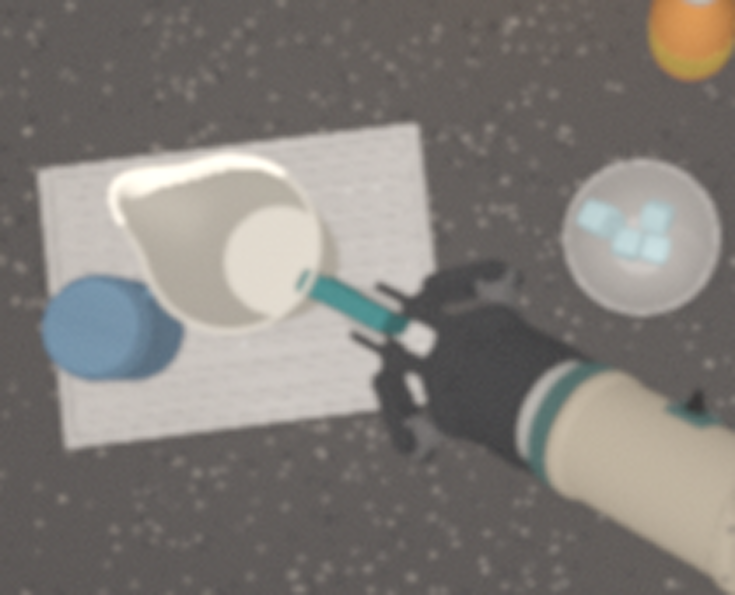

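View pics/s15.png

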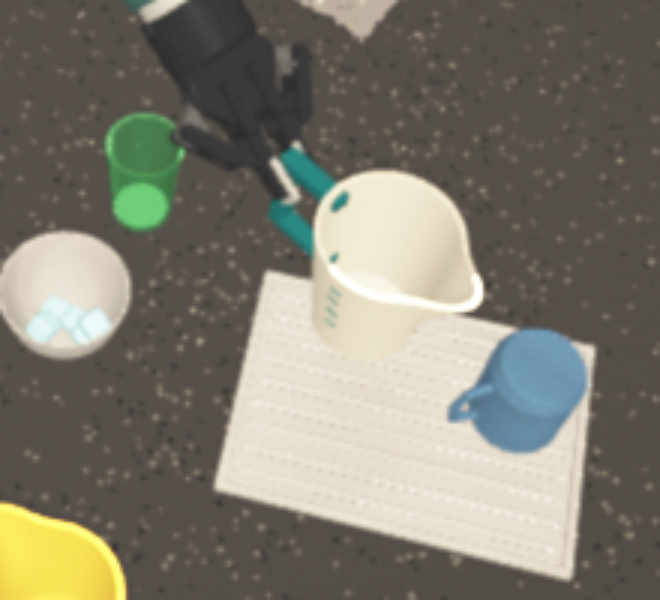

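Run:
```python
from h import *
ts=np.mean([manip.get_image('top')[170:225,285:345].astype(float) for _ in range(3)],0)
ss=np.mean([manip.get_image('scene')[190:245,290:350].astype(float) for _ in range(3)],0)
f=lambda a:cv2.resize(a.clip(0,255).astype(np.uint8),None,fx=6.5,fy=9,interpolation=cv2.INTER_LANCZOS4)
g=lambda a:cv2.convertScaleAbs(a,alpha=1.3,beta=-40)
cv2.imwrite('pics/b16.png',g(np.hstack([f(ts),f(ss)])))
t=manip.get_image('scene'); cv2.imwrite('pics/s16.png',t); cv2.imwrite('pics/t16.png',manip.get_image('top'))
```

```text
(no output)
```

View pics/b16.png

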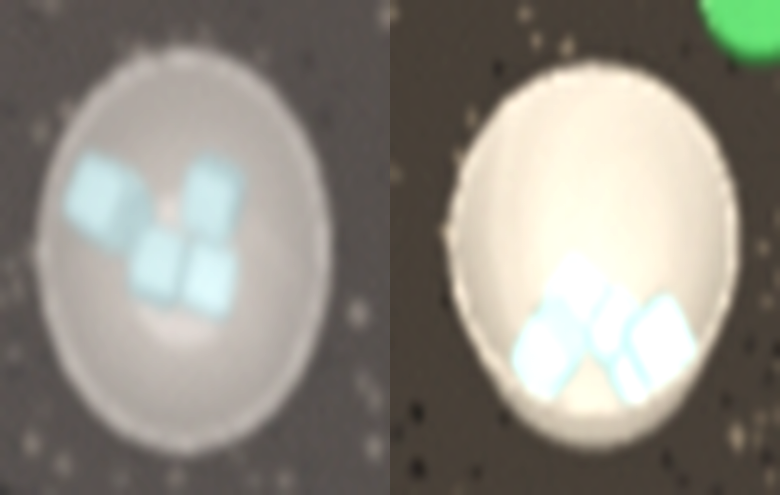

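View pics/s16.png

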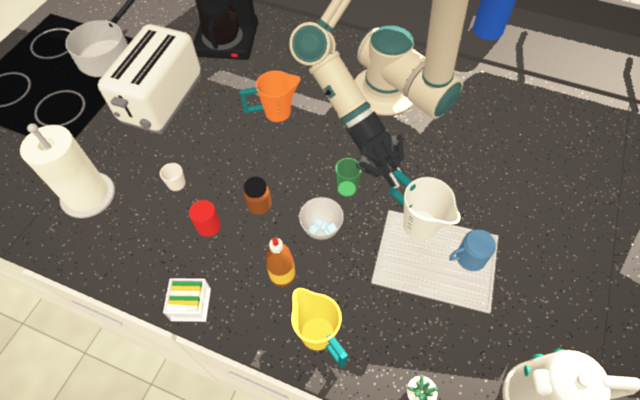

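View pics/t16.png

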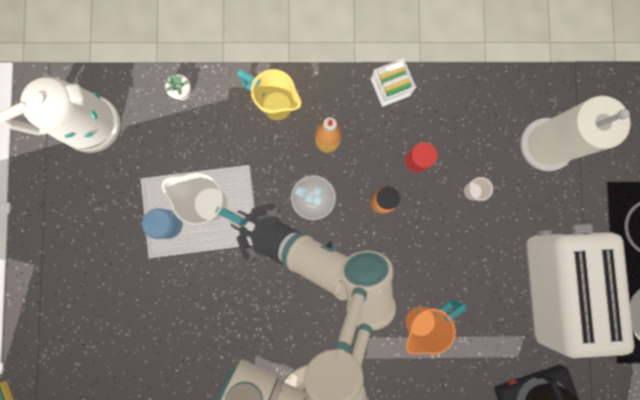

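Run:
```python
from h import *
c=manip.calibration('top'); s=manip.calibration('scene')
for nm,(u,v) in dict(A=(100,195),A2=(137,222),B=(212,195),C=(157,262),D=(210,275)).items():
  for z in(.02,.035,.05):
    p=at(c,285+u/6.5,170+v/9,z); q=proj(s,p); print(nm,z,p.round(3),(390+(q[0]-290)*6.5).round(),((q[1]-190)*9).round())
```

```text
A 0.02 [0.574 0.04  0.02 ] 648.0 415.0
A 0.035 [0.572 0.039 0.035] 649.0 387.0
A 0.05 [0.571 0.039 0.05 ] 649.0 358.0
A2 0.02 [0.565 0.024 0.02 ] 621.0 374.0
A2 0.035 [0.564 0.024 0.035] 621.0 346.0
A2 0.05 [0.562 0.024 0.05 ] 622.0 318.0
B 0.02 [ 0.574 -0.008  0.02 ] 543.0 361.0
B 0.035 [ 0.572 -0.007  0.035] 543.0 333.0
B 0.05 [ 0.57  -0.007  0.05 ] 544.0 304.0
C 0.02 [0.553 0.016 0.02 ] 613.0 331.0
C 0.035 [0.552 0.016 0.035] 614.0 303.0
C 0.05 [0.55  0.015 0.05 ] 615.0 275.0
D 0.02 [ 0.549 -0.007  0.02 ] 568.0 295.0
D 0.035 [ 0.548 -0.006  0.035] 569.0 267.0
D 0.05 [ 0.546 -0.006  0.05 ] 569.0 240.0
```

Request:
send_rows --delta_pos '[[0, 0.026, 0.0177], [0, 0.026, 0.0177], [0, 0.026, 0.0177], [0, 0.026, 0.0177], [0, 0.026, 0.0177]]' --angular '[[0, 0, 0], [0, 0, 0], [0, 0, 0], [0, 0, 0], [0, 0, 0]]'

```text
clock: 18.38
position: [0.4865, 0.1656, 0.1869]
ee_rot: [-0.455, 0.859, -0.207, 0.109]
contact_force: [0.4, 1.0, -2.1]
width: 0.0141
```

Request:
send_rows --delta_pos '[[0, 0.026, 0.0177], [0, 0.026, 0.0177], [0, 0.026, 0.0177], [0, 0.026, 0.0177], [0, 0.02, 0.0137]]' --angular '[[0, 0, 0], [0, 0, 0], [0, 0, 0], [0, 0, 0], [0, 0, 0]]'

```text
clock: 18.8
position: [0.4866, 0.1655, 0.1264]
ee_rot: [-0.455, 0.859, -0.208, 0.108]
contact_force: [1.0, 0.2, -2.5]
width: 0.0146
```

Request:
send_rows --delta_pos '[[0, 0.004, 0.003], [0, 0, 0], [0, 0, 0], [0, 0, 0]]' --angular '[[0, 0, 0], [0, 0, 0], [0, 0, 0], [0, 0, 0]]'

```text
clock: 19.13
position: [0.4865, 0.166, 0.1259]
ee_rot: [-0.455, 0.859, -0.207, 0.109]
contact_force: [-0.7, -0.1, -2.3]
width: 0.0142
```

Run:
```python
from tray import *
s=manip.get_state(); x=np.array(s['position']); Rm=Q(s['ee_rot']); M=(Rm*toolR(0,.6,-1).inv()).as_matrix(); print(x,M[:2,2].round(4),s['contact_force'])
show(np.r_[H,.102],RT,10)
```

```text
[0.48652558 0.16601052 0.1259261 ] [-0.     -0.0036] [-0.68755836 -0.07172865 -2.26091679]
from [0.4865 0.166  0.1259] dist 0.0239 rot 0.004
[[-0.0001, 0.005, 0.0033], [-0.0001, 0.005, 0.0033], [-0.0001, 0.005, 0.0033], [-0.0001, 0.005, 0.0033], [-0.0001, 0.005, 0.0033]] 
    [[-0.004, -0.0, -0.003], [-0.004, -0.0, -0.003], [-0.004, -0.0, -0.003], [-0.004, -0.0, -0.003], [-0.004, -0.0, -0.003]]
[[-0.0001, 0.005, 0.0033], [-0.0001, 0.005, 0.0033], [-0.0001, 0.005, 0.0033], [-0.0001, 0.005, 0.0033], [-0.0001, 0.005, 0.0033]] 
    [[-0.004, -0.0, -0.003], [-0.004, -0.0, -0.003], [-0.004, -0.0, -0.003], [-0.004, -0.0, -0.003], [-0.004, -0.0, -0.003]]
```

Request:
send_rows --delta_pos '[[0, 0.0075, 0.005], [0, 0.0075, 0.005], [0, 0.0075, 0.005], [0, 0.0075, 0.005], [0, 0.006, 0.004]]' --angular '[[-0.008, 0, 0], [-0.008, 0, 0], [-0.008, 0, 0], [-0.008, 0, 0], [-0.008, 0, 0]]'

```text
clock: 19.55
position: [0.4859, 0.166, 0.1076]
ee_rot: [-0.454, 0.86, -0.208, 0.108]
contact_force: [1.2, 0.7, -2.5]
width: 0.014
```

Request:
send_rows --delta_pos '[[0, 0.0025, 0.0017], [0, 0.0025, 0.0017], [0, 0.002, 0.0014], [0, 0, 0], [0, 0, 0]]' --angular '[[0, 0, 0], [0, 0, 0], [0, 0, 0], [0, 0, 0], [0, 0, 0]]'

```text
clock: 19.97
position: [0.486, 0.166, 0.1046]
ee_rot: [-0.454, 0.86, -0.207, 0.108]
contact_force: [0.6, 0.1, -2.8]
width: 0.0142
```

Request:
send_rows --delta_pos '[[0, 0.001, 0.0007], [0, 0.001, 0.0007], [0, 0.001, 0.0007], [0, 0, 0], [0, 0, 0]]' --angular '[[0, 0, 0], [0, 0, 0], [0, 0, 0], [0, 0, 0], [0, 0, 0]]'

```text
clock: 20.38
position: [0.4861, 0.1662, 0.1039]
ee_rot: [-0.454, 0.86, -0.207, 0.108]
contact_force: [-1.7, -2.4, 3.9]
width: 0.0143
```

Request:
send_rows --delta_pos '[[0, 0, 0], [0, 0, 0], [0, 0, 0], [0, 0, 0], [0, 0, 0]]' --angular '[[0, 0, 0], [0, 0, 0], [0, 0, 0], [0, 0, 0], [0, 0, 0]]' --hand 50 --squeeze 30

```text
clock: 20.8
position: [0.4859, 0.166, 0.1031]
ee_rot: [-0.454, 0.86, -0.207, 0.108]
contact_force: [0.5, -0.1, -0.5]
width: 0.0498
```

Run:
```python
from tray import *
s=manip.get_state(); print(s['position'],s['width'],s['contact_force'].round(1))
cv2.imwrite('pics/w17.png',manip.get_image('wrist'))
```

```text
[0.48592945 0.16603796 0.1030819 ] 0.04975128488081641 [ 0.5 -0.1 -0.5]
```

View pics/w17.png

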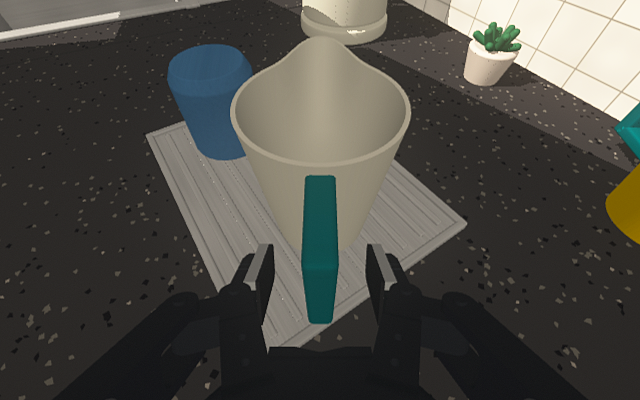

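Request:
send_rows --delta_pos '[[0, 0, -0.03], [0, 0, -0.04], [0, 0, -0.05], [0, 0, -0.06], [0, 0, -0.06]]' --angular '[[0, 0, 0], [0, 0, 0], [0, 0, 0], [0, 0, 0], [0, 0, 0]]'

```text
clock: 21.27
position: [0.4492, 0.0951, 0.1578]
ee_rot: [-0.454, 0.86, -0.207, 0.107]
contact_force: [-0.4, 0.2, -0.9]
width: 0.0501
```

Request:
send_rows --delta_pos '[[0, -0.03, -0.05], [0, -0.03, -0.05], [0, -0.03, -0.05], [0, 0, 0], [0, 0, 0]]' --angular '[[0, 0, 0], [0, 0, 0], [0, 0, 0], [0, 0, 0], [0, 0, 0]]'

```text
clock: 21.68
position: [0.4372, 0.0687, 0.2214]
ee_rot: [-0.453, 0.86, -0.207, 0.109]
contact_force: [-0.2, -0.6, -0.0]
width: 0.0497
```

Run:
```python
from tray import *
s=manip.get_state(); print(s['position'],s['contact_force'].round(1))
c=manip.calibration('top'); t=manip.get_image('top'); cv2.imwrite('pics/t18.png',t); cv2.imwrite('pics/t18c.png',cv2.resize(t[150:270,130:340],None,fx=3.7,fy=3.7,interpolation=cv2.INTER_CUBIC))
c2=manip.calibration('scene'); t=manip.get_image('scene'); cv2.imwrite('pics/s18.png',cv2.resize(t[120:320,290:510],None,fx=3,fy=3))
x=np.r_[H,.1045]; Rj=Rn.from_euler('z',Y)
for nm,v in(('spout',[.176,0,.034]),('rim',[.097,0,.03]),('foot',[.097,0,-.095])): 
  p=x+Rj.apply(v); print(nm,((proj(c,p)-[130,150])*3.7).round(),((proj(c2,p)-[290,120])*3).round())
print(((proj(c,[.553,.006,.072])-[130,150])*3.7).round(),((proj(c2,[.553,.006,.072])-[290,120])*3).round())
```

```text
[0.43724835 0.06870387 0.22135903] [-0.2 -0.6 -0. ]
spout [197. 149.] [460. 394.]
rim [304. 203.] [385. 328.]
foot [345. 216.] [362. 394.]
[676. 175.] [ 92. 288.]
```

View pics/t18c.png

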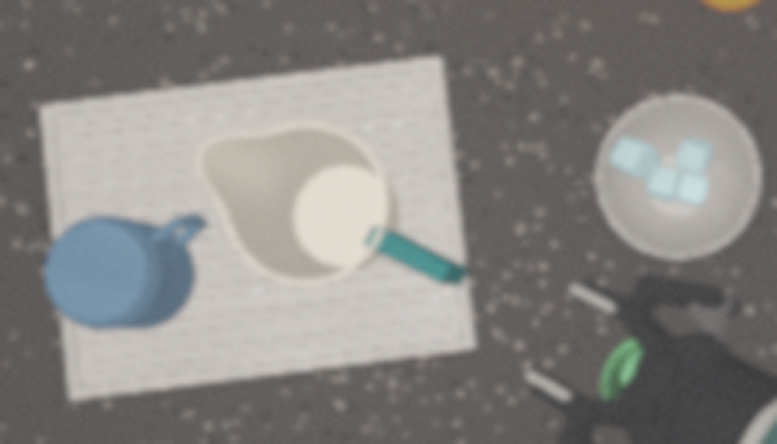

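View pics/s18.png

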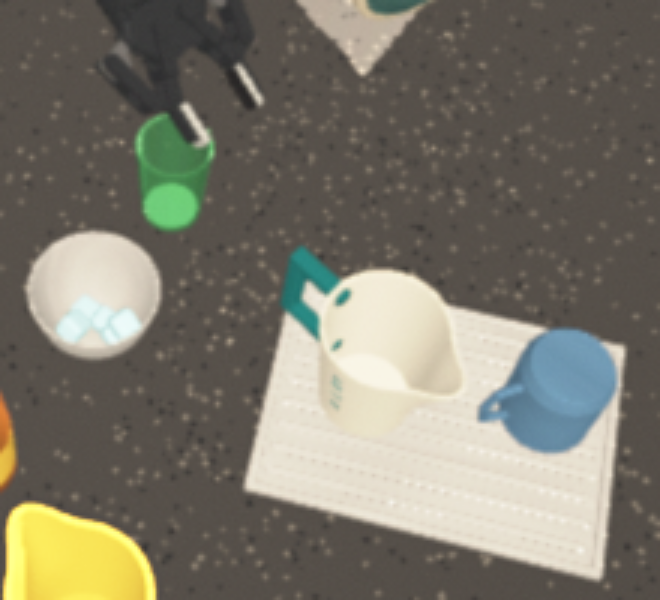

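```bash
python3 -c "
from rig import manip
print(manip.get_state()['qd'].round(3)); print(manip.sign_off())"
```

```text
[0.009 0.014 0.009 0.    0.006 0.003]
the job is handed in; nothing more can be done
None
```

I poured the ice from the white jug into the steel bowl, stood the empty jug upright on the free part of the draining tray, and handed the job in at about 22 s. The sign-off gives no verdict, so what follows rests on my own checks.

- **Sequence:** I gripped the jug by its teal handle and brought it upright to the bowl with its spout facing it. There I tipped it to about 116° with the spout tip 17–24 mm short of the bowl centre. That is past the 105–110° you gave for emptying; I went on to be sure it was empty.
- **Ice:** The jug's floor is bare in both views, and no ice is visible anywhere on the worktop. The top view shows only four cubes plainly. Matching it against the scene view puts the fifth under the raised one, so the count of five is inferred. The highest cube's top is at about 58 mm, below the 72 mm rim.
- **Jug:** It came down slowly, with about 6 N of contact force. Its centre is near the middle of the tray across the ribs and about 65 mm towards the free end. It matches where I expected an upright jug to within a few pixels.
- **Surroundings:** The bowl is where it started in the last pictures. The tumbler and mug show no sign of movement, and the soap, jar, tin and cup also looked in place in the full views taken after the pour. The gripper was open and clear of everything, about 22 cm up, when I handed in.

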